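# Slide the loaded glaze crate home into its corner stop

## Robot

A 6-joint arm with a two-finger parallel gripper is mounted at the origin on a cart in front of the work surface, level with it; the furniture and walls round the work are solid. World frame = base frame: x ahead of the robot, y to its left, z up, the work surface at z = 0. Lengths are in m, angles in rad, forces in N, time in s.
With the tool pointing down it reaches from about 0.35 to 0.975 m from the base axis. Payload 4.9 kg.
Tool frame: the origin (TCP) lies at the very end of the fingers, on their centre line; the grasp point (between the pads) lies 19 mm behind it (manip.grip_depth is the distance from the TCP to the grasp point, in m); z points along the fingers, x is the direction in which the jaws open and shut, and the axes are right-handed (so a half turn about z gives the same grasp; the last joint's range is limited). The gripper opens to 85 mm and grips with 20 to 120 N. Pads are 22 mm wide; open, the fingers measure 114 mm over their backs; the gripper's body (76 mm by 85 mm) begins 54 mm behind the grasp point. The pads swing forward as they close: fully open they stand 13 mm farther back than shut.
Start: joints at [-1.331, 0.053, 1.613, -0, 1.476, -0.119], TCP at [0.219, -0.585, 0.231] pointing down, gripper open.
Joint ranges: [-3.01, 3.01], [-1.01, 2.22], [0.06, 2.58], [-1.02, 4.17], [0.09, 2.62], [-3.14, 3.14]. Speed limits (rad/s): [2.57, 2.57, 3.14, 3.14, 3.14, 3.14].

## Interface

Orientations are given as a unit quaternion [w, x, y, z].
In Python, from plant import manip gives the robot as it stands. The module is installed in compiled form; this text tells all that it offers.
- The arm moves only by the shell command python3 -m crank 'ROWS' [OPENING]. ROWS is JSON, a list of rows, each a list of 4 numbers: the shift along the tool's x, y, z in cm, then the turn about the tool's z in units of 6 degrees (1.0 is 6 degrees). A call has 1 to 10 rows; each row shifts and turns the commanded pose from where the row before left it, along the tool's axes as they then stand; what a row does not reach is not made up. A row lasts 1/12 s, in which the tool goes at most 41.7 mm and 7.16 degrees, less where a joint would pass 70% of its speed; a pose out of reach is approached as far as the arm can. A call with a gripper value outside its range is refused whole. OPENING is the opening, from 0 (shut) to 1 (fully open), set as the call begins (- or left out, the last holds). The fingers move at their own pace and stop on an object; the grip force is fixed at half the most. Time passes only in rows, so rows that do not move let the fingers close. It gives the time, the measured TCP pose, the force and the opening at its end, in the units of the state.
- manip.state(): the state, without advancing time (a new reading comes with each control period).
- manip.grab_frame(name): name is "scene" or "side" or "wrist"; returns a dict with "img" (400x640x3 uint8, red, green, blue), "intrinsics" (3x3 intrinsics, pixels), "D" ([k1, k2, p1, p2, k3] as OpenCV has them; the pictures are not rectified), "position" and "orientation" of the camera in the world. Camera axes: x right, y up, looking along -z (the intrinsics and any distortion apply to the point x, -y, -z); pixel columns grow to the right and rows downward; lengths in m; the calibration is good to about 2 mm. A picture is of the moment at which its call begins. There is no depth.
- manip.job_done(): hands the job in, once; it reports no verdict.
The state is a dict: "time": time; "joint_pos": joint angles; "joint_vel": joint speeds; "joint_efforts": joint torques, N m; "tool_pos": TCP position; "tool_rot": TCP orientation; "contact_force": force on the tool from outside, world axes, zero at the start; "ft_torque": the same for the moment, N m; "gripper_width": opening from 0.0 (shut) to 1.0 (fully open).
Only numpy, scipy, OpenCV 4.12 (cv2) and the standard library are available. Lean on these libraries where they do the work, as an engineer would, in place of code of your own. Each camera call takes 0.05 s, during which the arm holds its last target.

## Task

Push the wooden crate with the tall glaze tub standing in it across the table into the metal corner stop, until its far end and its right side rest against the two rails all along. Push it low on the crate near its base so that it slides upright and does not tip; never touch the tub, grip or lift anything, or disturb the other things on the table, and leave the crate standing there with the robot clear of it.

Things in the scene. Friction and masses are not known exactly. Their poses are not given: they have to be found in the camera images.
- crate: Slatted wooden crate, 190 (its x) x 150 (y) x 70 mm high; flat upright faces at x = +-95, y = +-75 mm. A tub is fixed in it. Together 1.7 to 2.2 kg, mass centre at x = +16 mm; sliding takes about 8 to 16 N; a sideways push above about 100 mm can tip it. Origin: centre of underside; z up. Starts left (+y) of the corner stop and nearer the robot, turned up to 0.25 rad to it.
- corner_stop: L of two fixed aluminium rails, 25 mm high, 20 wide. Origin: their inner corner, on the table. Back rail's inner face is x = 0, from the corner 200 mm to +y; side rail's is y = 0, 240 mm to -x. Home, the crate's centre is at x = -95, y = +75 mm here, axes parallel. Turned up to 0.1 rad from the world: x points away from the robot, y to its left.
- crate_tub: Round glaze tub with a dark lid, fixed in the crate at its x = +25, y = 0 mm: 123 mm across, 177 high, top 195 mm above the table. Its wall is set in 14 mm from the crate's long sides and 58 mm from the end nearer the robot. Origin: centre of its underside, 18 mm above the table. Not to be touched.
- tile_a: Bystander: loose L-shaped test tile standing up, 30 x 34 x 61 mm, near left. Origin: centre of its underside.
- tile_b: Bystander: loose L-shaped test tile standing up, 30 x 34 x 61 mm, right of the corner stop. Origin: centre of its underside.
- tile_c: Bystander: loose L-shaped test tile standing up, 30 x 34 x 61 mm, near left. Origin: centre of its underside.
- rib: Bystander: loose flat wooden throwing rib, 38 x 94 x 8 mm, near right. Origin: centre of its underside.
- kidney: Bystander: loose flat kidney-shaped rubber scraper, 48 x 104 x 9 mm, near right. Origin: centre of its underside.

How it is judged:
By the outcome, as a careful person would: the job done as asked, in the order asked, and still so for the second after the job is handed in, with the robot touching nothing.
It also fails if it takes over 61 s, if anything falls off the work surface, if the arm or the gripper's body presses on something with over 40 N, if the wrist force passes 120 N, or if a joint passes its speed limit or range.

## Working session

There is one attempt and no reset: what is moved stays moved. The work goes in short steps, Python scripts to look and compute and a shell command to move; the robot and the scene stay as the last step left them, time stands still between calls to the robot, and variables do not carry over. Pictures are saved under pics/ and viewed, and the job is handed in when it is done.

```bash
mkdir -p pics; cat > h.py <<'E'
import cv2, numpy as np
from plant import manip
from scipy.spatial.transform import Rotation as R
def cam(f):
    q=f["orientation"]; Rm=R.from_quat([q[1],q[2],q[3],q[0]]).as_matrix()
    return Rm,np.array(f["position"],float),np.array(f["intrinsics"],float),np.array(f["D"],float)
def px2w(f,uv,z):
    Rm,p,K,D=cam(f); uv=np.array(uv,float).reshape(-1,1,2)
    n=cv2.undistortPoints(uv,K,D)[:,0]
    d=np.c_[n[:,0],-n[:,1],-np.ones(len(n))]@Rm.T
    return p+d*((z-p[2])/d[:,2])[:,None]
def w2px(f,P):
    Rm,p,K,D=cam(f); c=(np.array(P,float).reshape(-1,3)-p)@Rm; c=c*[1,-1,-1]
    return cv2.projectPoints(c,np.zeros(3),np.zeros(3),K,D)[0][:,0]
def snap(n,tag):
    f=manip.grab_frame(n); cv2.imwrite(f"pics/{tag}.png",f["img"][:,:,::-1]); np.save(f"pics/{tag}.npy",f,allow_pickle=True); return f
def load(tag): return np.load(f"pics/{tag}.npy",allow_pickle=True).item()
def crop(tag,x0,y0,x1,y1,s,out):
    im=cv2.imread(f"pics/{tag}.png")[y0:y1,x0:x1]; cv2.imwrite(f"pics/{out}.png",cv2.resize(im,None,fx=s,fy=s,interpolation=cv2.INTER_CUBIC))
E
python3 - <<'E'
from h import *
for n in ["scene","side","wrist"]:
    f=snap(n,n+"0"); print(n,np.round(f["position"],3))
s=manip.state(); print(s)
E
```

```text
scene [0.096 0.726 0.533]
side [0.205 0.581 1.173]
wrist [ 0.281 -0.561  0.373]
{'time': 0.15, 'joint_pos': array([-1.33099311e+00,  5.32163943e-02,  1.61401573e+00,  1.55857864e-05,
        1.47599679e+00, -1.19007170e-01]), 'joint_vel': array([-0.00146707, -0.00115474, -0.00482926, -0.00276189, -0.00153975,
       -0.00077659]), 'joint_efforts': array([-3.05406347e-04, -3.94242060e+01, -3.70722306e+01, -1.15044677e-04,
        4.64333774e-03, -1.24277527e-06]), 'tool_pos': array([ 0.2193559 , -0.58470703,  0.23031632]), 'tool_rot': array([-5.48339995e-04,  8.21936230e-01, -5.69578935e-01, -6.07228529e-04]), 'contact_force': array([ 0.27209718,  0.17845543, -0.43045327]), 'ft_torque': array([0.02480243, 0.02420092, 0.0733488 ]), 'gripper_width': 1.0020692570726402}
```

View pics/scene0.png

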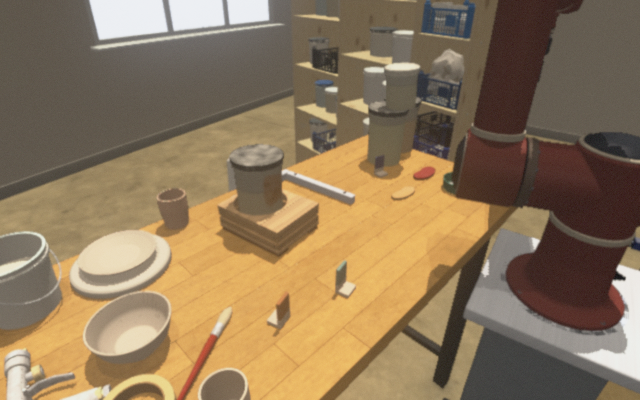

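View pics/side0.png

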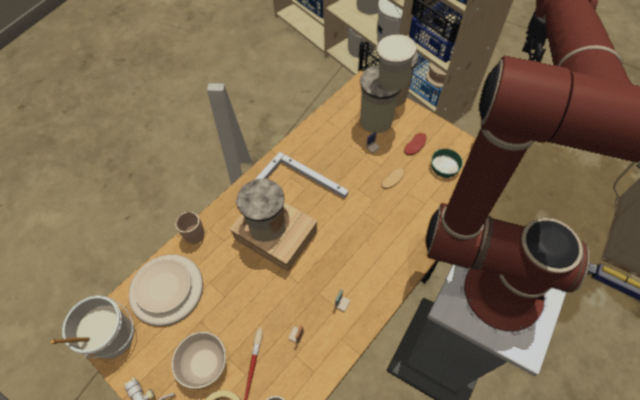

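View pics/wrist0.png

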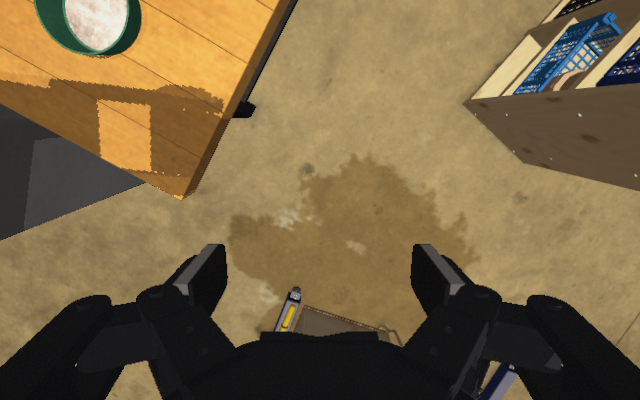

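The side view shows the crate at about (273,230), the stop's corner near (281,157), two tiles at (297,333) and (341,300), and the kidney and rib near (415,143) and (393,178). I'll enlarge it.

```bash
python3 - <<'E'
from h import *
crop("side0",215,140,365,280,5,"c1")
crop("scene0",200,135,370,255,4.5,"c2")
crop("side0",280,90,480,340,2.4,"c3")
E
```

```text
(no output)
```

View pics/c1.png

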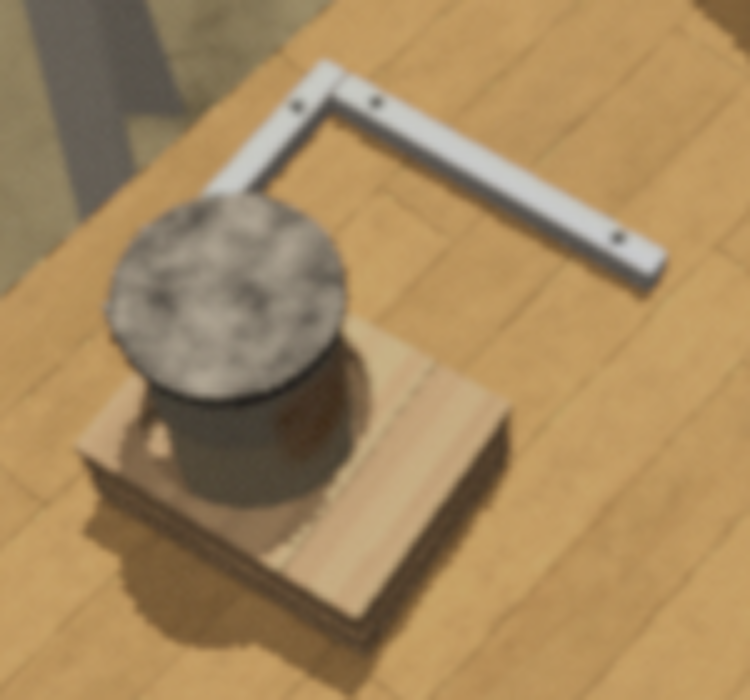

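View pics/c2.png

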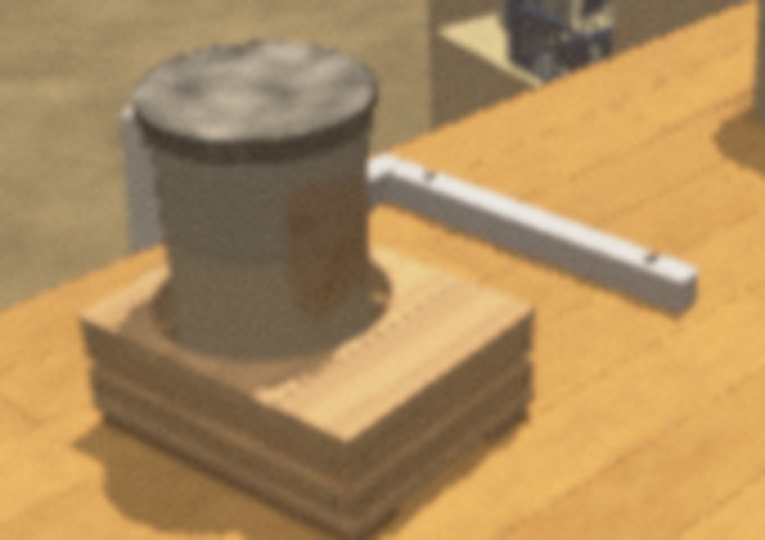

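View pics/c3.png

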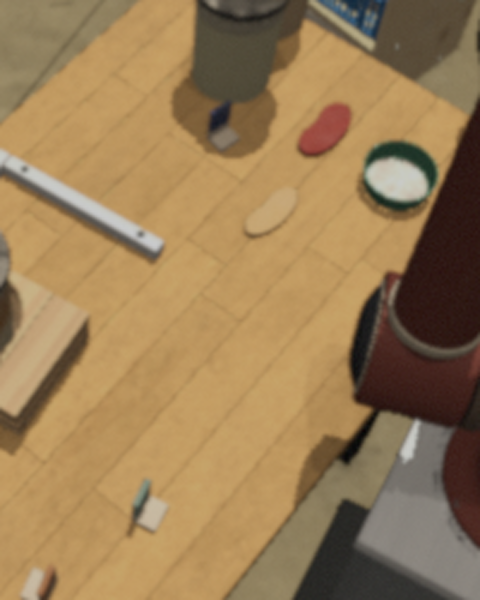

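```bash
python3 - <<'E'
from h import *
f=load("side0"); c=lambda P:np.array(P)/5+[215,140]-0.4
A=px2w(f,c([(78,452),(360,618),(510,408)]),.07)[:,:2]
B=px2w(f,c([(332,98),(648,274),(248,188),(667,256)]),.025)[:,:2]
g=load("scene0"); d=lambda P:np.array(P)/4.5+[200,135]-0.4
A2=px2w(g,d([(80,315),(347,440),(532,308)]),.07)[:,:2]
B2=px2w(g,d([(378,178),(678,287),(697,270)]),.025)[:,:2]
def ang(v): return np.arctan2(v[1],v[0])
for A,B in((A,B),(A2,B2)):
  print(np.round(A,4),np.round(B,4))
  print("len",np.linalg.norm(A[0]-A[1]),np.linalg.norm(A[2]-A[1]),"crate ang",ang(A[0]-A[1]),ang(A[1]-A[2])-np.pi/2,"ctr",(A[0]+A[2])/2)
  print("stop",ang(B[0]-B[1]),np.linalg.norm(B[0]-B[1]))
print("back rail",ang(B[2]-B[0])) if 0 else None
fB=px2w(f,c([(332,98),(248,188)]),.025)[:,:2]; print("back",ang(fB[1]-fB[0])-np.pi/2)
h=px2w(f,[(393+0,178),(415,143),(376,140),(341,302),(297,333)],0.0); print("others",np.round(h,3))
E
```

```text
[[0.7166 0.2475]
 [0.5297 0.2503]
 [0.5262 0.1039]] [[ 0.7485 -0.0459]
 [ 0.515  -0.034 ]
 [ 0.7558  0.0362]
 [ 0.5114 -0.0506]]
len 0.18690138278086976 0.1463762779727037 crate ang -0.014634469770422338 -0.024278071043577265 ctr [0.62140285 0.17572571]
stop -0.05090060880951678 0.23383458973525442
[[0.72   0.2413]
 [0.5316 0.2473]
 [0.5279 0.0999]] [[ 0.7498 -0.0402]
 [ 0.5119 -0.0302]
 [ 0.5127 -0.0543]]
len 0.18846068810332273 0.14745558679784748 crate ang -0.032030841330880216 -0.025408157216667115 ctr [0.62391735 0.17058485]
stop -0.041836594261435975 0.23806060709228466
back -0.08777481655730446
others [[ 0.42  -0.176  0.   ]
 [ 0.419 -0.334  0.   ]
 [ 0.534 -0.281  0.   ]
 [ 0.365  0.248  0.   ]
 [ 0.422  0.378  0.   ]]
```

```bash
python3 - <<'E'
from h import *
f=load("wrist0"); s=manip.state()
q=s["tool_rot"]; Rt=R.from_quat([q[1],q[2],q[3],q[0]]).as_matrix(); t=np.array(s["tool_pos"])
print(np.round(Rt,3)); Rm,p,K,D=cam(f); print("cam in tool",Rt.T@(p-t),"\n",np.round(Rt.T@Rm,3))
o=Rt.T@(p-t)
for uv in [(228,247),(227,285),(175,290),(412,247),(465,290),(90,297),(500,297),(560,298),(52,325),(0,345),(600,315),(640,345),(22,310)]:
    n=cv2.undistortPoints(np.array([[uv]],float),K,D)[0,0]; d=Rt.T@Rm@np.array([n[0],-n[1],-1])
    print(uv,[np.round((o+d*((y-o[1])/d[1]))*1000).astype(int).tolist() for y in (-.011,0,.011)])
E
python3 - <<'E'
import sys; sys.path.insert(0,'.')
from h import *
crop("/../wrist0" if 0 else "wrist0",0,220,640,400,1.25,"cw")
E
```

```text
[[ 0.351 -0.936 -0.   ]
 [-0.936 -0.351  0.002]
 [-0.002 -0.    -1.   ]]
cam in tool [-0.0008908  -0.06639368 -0.14292701] 
 [[ 1.    -0.001 -0.001]
 [-0.001 -0.965 -0.261]
 [-0.     0.261 -0.965]]
(228, 247) [[-40, -11, -20], [-48, 0, 4], [-55, 11, 29]]
(227, 285) [[-32, -11, -51], [-38, 0, -33], [-44, 11, -14]]
(175, 290) [[-48, -11, -54], [-57, 0, -37], [-66, 11, -19]]
(412, 247) [[40, -11, -20], [48, 0, 4], [56, 11, 29]]
(465, 290) [[47, -11, -54], [57, 0, -36], [66, 11, -19]]
(90, 297) [[-73, -11, -59], [-87, 0, -42], [-102, 11, -25]]
(500, 297) [[56, -11, -58], [68, 0, -41], [79, 11, -24]]
(560, 298) [[75, -11, -59], [90, 0, -42], [105, 11, -26]]
(52, 325) [[-74, -11, -72], [-88, 0, -58], [-103, 11, -44]]
(0, 345) [[-81, -11, -80], [-97, 0, -68], [-112, 11, -55]]
(600, 315) [[80, -11, -68], [97, 0, -53], [113, 11, -38]]
(640, 345) [[80, -11, -80], [96, 0, -67], [112, 11, -55]]
(22, 310) [[-88, -11, -66], [-106, 0, -50], [-123, 11, -35]]
```

View pics/cw.png

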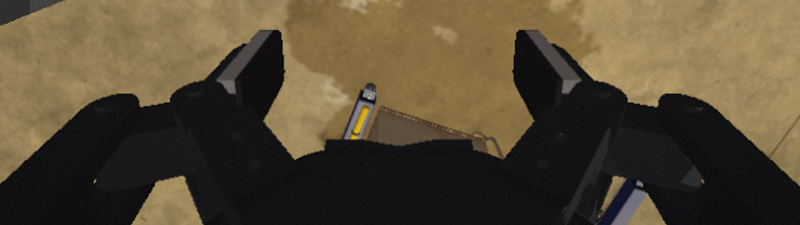

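```bash
python3 -m crank '[[0,0,-0.4,-1.15],[0,0,-0.4,-1.15],[0,0,-0.4,-1.15],[0,0,-0.4,-1.15],[0,0,-0.4,-1.15],[0,0,-0.4,-1.15],[0,0,-0.4,-1.15],[0,0,-0.4,-1.15],[0,0,-0.4,-1.15],[0,0,0,-1.15]]'
python3 -m crank '[[0,0,0,-1.1],[0,0,0,-1.1],[0,0,0,-1.1],[0,0,0,-1.1],[0,0,0,-1.1],[0,0,0,-1.1],[0,0,0,-0.9],[0,0,0,0]]'
python3 - <<'E'
from h import *
s=manip.state(); q=s["tool_rot"]; Rt=R.from_quat([q[1],q[2],q[3],q[0]]).as_matrix(); print(np.round(Rt,3),s["joint_pos"],s["tool_pos"],s["time"])
f=load("side0"); print(np.round(px2w(f,[(190,242),(178,214),(380,128)],0),3))
E
```

```text
time: 0.98
tool_pos: [0.2195, -0.5854, 0.2679]
tool_rot: [0.0, 1.0, -0.001, 0.0]
contact_force: [0.4, -0.2, 0.1]
gripper_width: 0.994
time: 1.65
tool_pos: [0.2194, -0.5849, 0.2668]
tool_rot: [-0.0, 0.925, 0.38, 0.0]
contact_force: [-0.3, 0.6, 0.7]
gripper_width: 1.002
[[ 0.712  0.703 -0.   ]
 [ 0.703 -0.712  0.001]
 [ 0.    -0.001 -1.   ]] [-1.33099895e+00  3.41765102e-02  1.57310327e+00  3.28264575e-05
  1.53521830e+00 -2.11014180e+00] [ 0.21941545 -0.58494553  0.26676847] 1.65
[[ 0.826  0.317  0.   ]
 [ 0.917  0.263  0.   ]
 [ 0.546 -0.332  0.   ]]
```

```bash
python3 -m crank '[[3.1,-1.2,0,0],[3.1,-1.2,0,0],[3.1,-1.2,0,0],[3.1,-1.2,0,0],[3.1,-1.2,0,0],[3.1,-1.2,0,0],[3.1,-1.2,0,0],[3.1,-1.2,0,0],[3.1,-1.2,0,0],[3.1,-1.2,0,0]]'
python3 -m crank '[[2.8,-1.9,0,0],[2.8,-1.9,0,0],[2.8,-1.9,0,0],[2.8,-1.9,0,0],[2.8,-1.9,0,0],[2.8,-1.9,0,0],[2.8,-1.9,0,0],[2.8,-1.9,0,0],[2.8,-1.9,0,0],[2.8,-1.9,0,0]]'
python3 -m crank '[[2.2,-1.8,0,0],[2.2,-1.8,0,0],[2.2,-1.8,0,0],[2.2,-1.8,0,0],[2.2,-1.8,0,0],[2.2,-1.8,0,0],[2.2,-1.8,0,0],[2.2,-1.8,0,0],[2.2,-1.8,0,0],[2.2,-1.8,0,0],[0,0,0,0]]' || true
python3 - <<'E'
from h import *
print(manip.state()["tool_pos"],manip.state()["time"])
E
```

```text
time: 2.48
tool_pos: [0.3564, -0.2806, 0.2671]
tool_rot: [0.0, 0.926, 0.378, 0.0]
contact_force: [1.0, -0.2, -0.4]
gripper_width: 1.0
time: 3.32
tool_pos: [0.4222, 0.0514, 0.2673]
tool_rot: [0.0, 0.926, 0.378, 0.0]
contact_force: [0.8, -0.5, -0.4]
gripper_width: 1.003
[0.42221086 0.05144008 0.26732923] 3.3167invalid input
```

```bash
python3 -m crank '[[2.3,-1.8,0,0],[2.3,-1.8,0,0],[2.3,-1.8,0,0],[2.3,-1.8,0,0],[2.3,-1.8,0,0],[2.3,-1.8,0,0],[2.3,-1.8,0,0],[2.3,-1.8,0,0],[2.3,-1.8,0,0],[2.3,-1.8,0,0]]'
python3 - <<'E'
from h import *
snap("scene","scene1");snap("side","side1")
s=manip.state(); np.save("pics/s1.npy",s,allow_pickle=True)
for n in("scene1","side1"):
    p=w2px(load(n),s["tool_pos"])[0]; print(n,p)
    x,y=[int(v) for v in p]; x0=max(0,min(540,x-60)); y0=max(0,min(310,y-70)); print(x0,y0); crop(n,x0,y0,x0+100,y0+90,6,"c_"+n)
E
```

```text
time: 4.15
tool_pos: [0.4597, 0.3408, 0.267]
tool_rot: [0.0, 0.926, 0.378, -0.0]
contact_force: [0.5, -0.0, -0.2]
gripper_width: 1.001
scene1 [266.04171794 174.96040533]
206 104
side1 [282.95852136 278.44828417]
222 208
```

View pics/scene1.png

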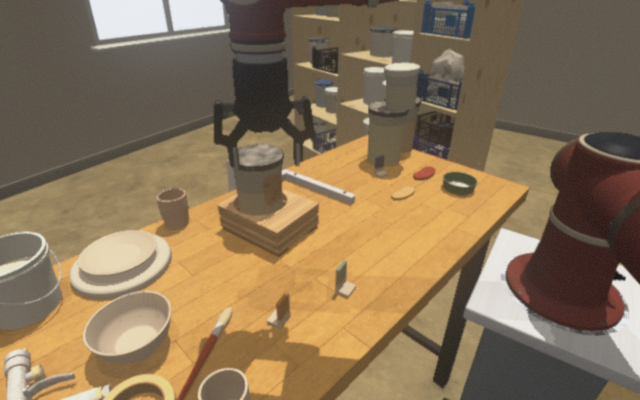

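View pics/side1.png

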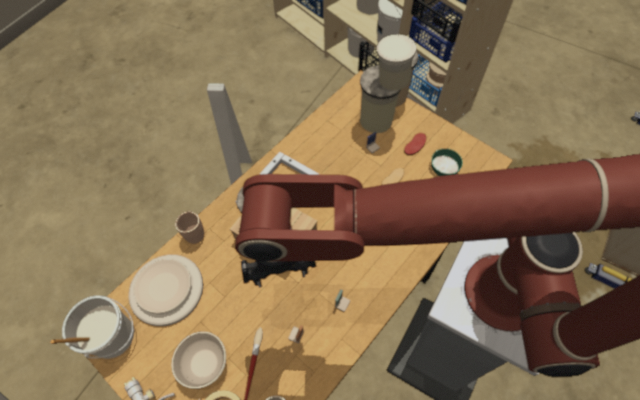

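```bash
python3 - <<'E'
from h import *
crop("scene1",195,80,335,185,5.5,"c4")
f=load("scene1"); s=manip.state(); t=s["tool_pos"]; q=s["tool_rot"]; Rt=R.from_quat([q[1],q[2],q[3],q[0]]).as_matrix()
for x in(-.075,-.057,-.0425,.0425,.057,.075):
  for z in (0,-.013,-.055,-.073): 
    p=w2px(f,t+Rt@[x,0,z])[0]; print(x,z,np.round((p-[195,80]+.4)*5.5))
E
```

```text
-0.075 0 [652. 504.]
-0.075 -0.013 [652. 464.]
-0.075 -0.055 [651. 327.]
-0.075 -0.073 [650. 265.]
-0.057 0 [591. 509.]
-0.057 -0.013 [590. 468.]
-0.057 -0.055 [586. 331.]
-0.057 -0.073 [585. 269.]
-0.0425 0 [541. 513.]
-0.0425 -0.013 [539. 472.]
-0.0425 -0.055 [534. 335.]
-0.0425 -0.073 [532. 272.]
0.0425 0 [242. 536.]
0.0425 -0.013 [237. 495.]
0.0425 -0.055 [221. 355.]
0.0425 -0.073 [213. 292.]
0.057 0 [190. 541.]
0.057 -0.013 [184. 499.]
0.057 -0.055 [166. 359.]
0.057 -0.073 [157. 295.]
0.075 0 [124. 546.]
0.075 -0.013 [118. 504.]
0.075 -0.055 [ 97. 363.]
0.075 -0.073 [ 88. 300.]
```

View pics/c4.png

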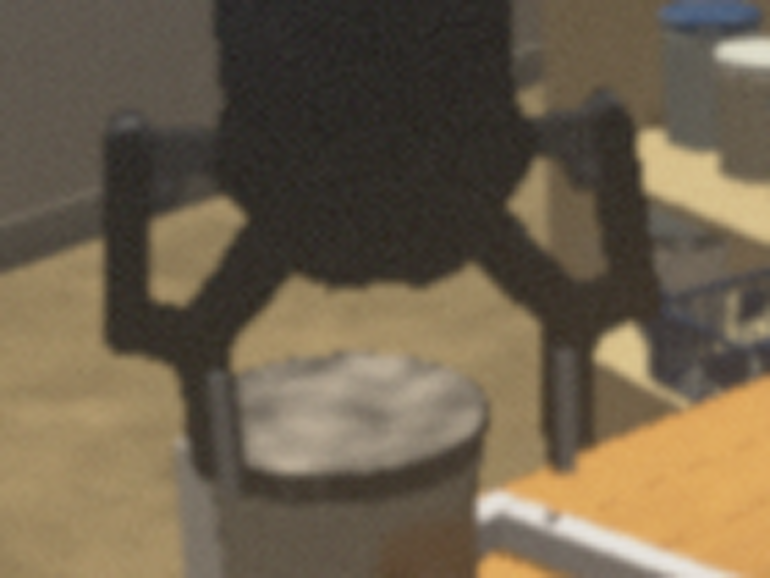

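```bash
python3 - <<'E'
from h import *
f=load("side0")
print(np.round(px2w(f,[(203,285),(195,265),(180,257),(203,233),(200,243),(190,244),(180,238)],0.0),3))
E
python3 -m crank '[[2.8,3.08,0,0],[2.8,3.08,0,0],[2.8,3.08,0,0],[2.8,3.08,0,0],[2.8,3.08,0,0],[0,0,0,0]]'
```

```text
[[0.713 0.4   0.   ]
 [0.769 0.365 0.   ]
 [0.821 0.368 0.   ]
 [0.812 0.275 0.   ]
 [0.799 0.304 0.   ]
 [0.822 0.322 0.   ]
 [0.86  0.322 0.   ]]
time: 4.75
tool_pos: [0.6732, 0.3246, 0.2622]
tool_rot: [0.001, 0.927, 0.376, -0.002]
contact_force: [-1.1, 0.2, -1.1]
gripper_width: 1.0
```

```bash
python3 -m crank '[[-0.4,0.1,0,0],[-0.3,0.1,2.6,0],[-0.2,0.1,2.6,0],[-0.2,0.1,2.6,0],[0,0,2.6,0],[0,0,2.6,0],[0,0,2.6,0],[0,0,2.6,0],[0,0,2.6,0],[0,0,0,0]]'
python3 - <<'E'
from h import *
snap("scene","scene2");snap("side","side2");snap("wrist","wrist2")
crop("scene2",170,100,350,260,4,"c5")
E
```

```text
time: 5.58
tool_pos: [0.6573, 0.3155, 0.0533]
tool_rot: [-0.0, 0.925, 0.379, -0.005]
contact_force: [-0.8, -0.0, -1.1]
gripper_width: 0.998
```

View pics/c5.png

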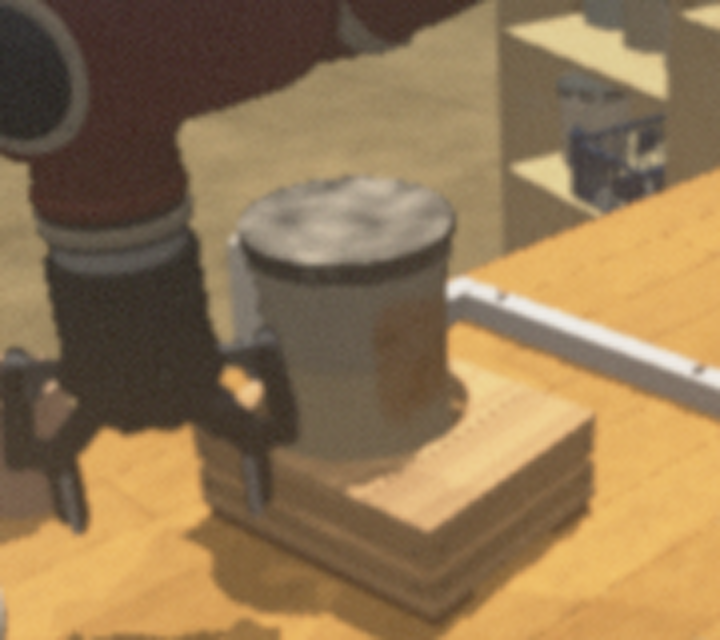

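View pics/side2.png

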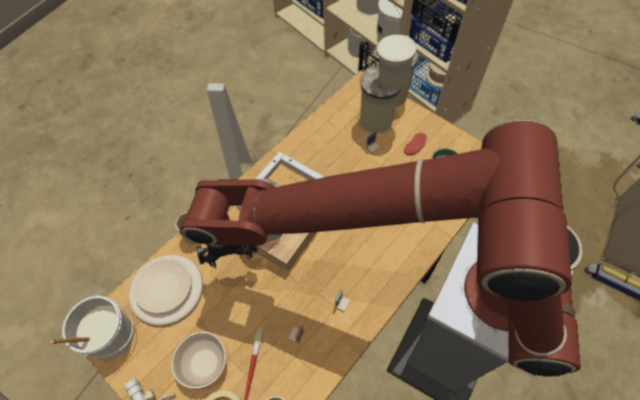

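View pics/wrist2.png

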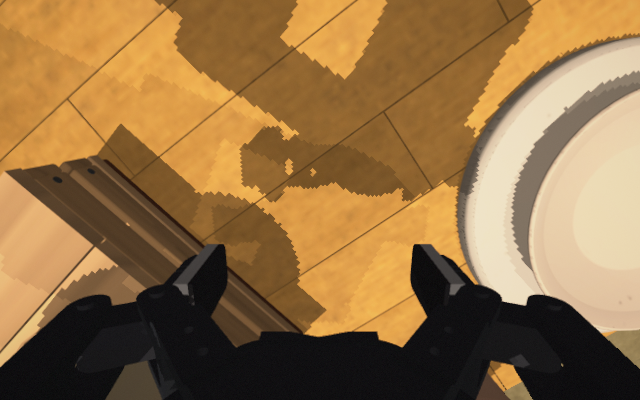

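```bash
python3 - <<'E'
from h import *
f=load("wrist2")
T=px2w(f,[(8,172),(103,238)],.07); B=px2w(f,[(105,158),(300,330)],.0)
print(np.round(T,4),np.round(B,4))
for P in(T,B):
  v=P[0]-P[1]; print(np.arctan2(-v[1],-v[0]))
s=manip.state(); q=s["tool_rot"]; Rt=R.from_quat([q[1],q[2],q[3],q[0]]).as_matrix(); print(np.round(Rt,3), s["tool_pos"]+Rt@[-.057,.011,-.013])
crop("wrist2",0,100,320,340,2.5,"c6")
E
```

```text
[[0.5334 0.2504 0.07  ]
 [0.5823 0.2545 0.07  ]] [[0.5332 0.2453 0.    ]
 [0.7177 0.24   0.    ]]
0.08496941359218078
-0.028309665072361937
[[ 0.713  0.701  0.002]
 [ 0.701 -0.713  0.001]
 [ 0.002  0.001 -1.   ]] [0.62983735 0.26962391 0.07442008]
```

View pics/c6.png

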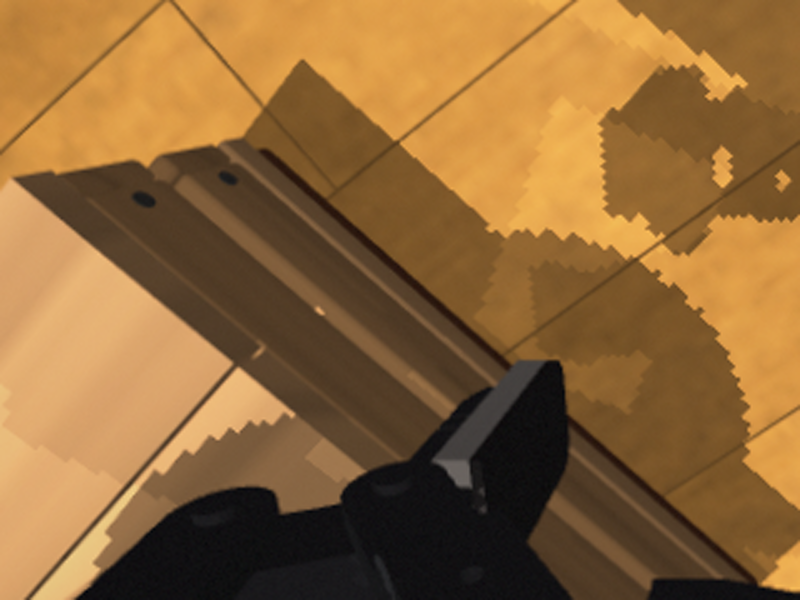

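```bash
python3 -m crank '[[-0.1,1.2,0,0],[0,0,1.5,0],[0,0,1.7,0],[0,0,0,0],[0,0,0,0]]'
python3 - <<'E'
from h import *
s=manip.state(); q=s["tool_rot"]; Rt=R.from_quat([q[1],q[2],q[3],q[0]]).as_matrix(); print(s["tool_pos"], s["tool_pos"]+Rt@[-.057,.011,-.013])
snap("scene","scene3"); crop("scene3",170,100,350,260,4,"c7")
E
```

```text
time: 6.15
tool_pos: [0.6685, 0.3072, 0.0242]
tool_rot: [-0.0, 0.925, 0.379, -0.003]
contact_force: [-0.2, -0.5, -0.1]
gripper_width: 0.998
[0.66854971 0.30721659 0.0241838 ] [0.63569987 0.25941831 0.03742057]
```

View pics/c7.png

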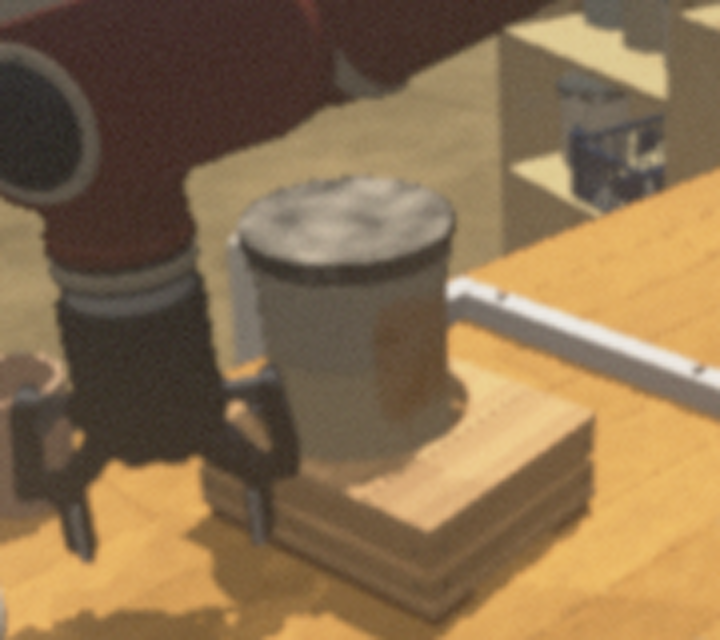

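```bash
python3 -m crank '[[-0.21,0.21,0,0],[-0.21,0.21,0,0],[-0.21,0.21,0,0],[-0.21,0.21,0,0],[-0.19,0.23,0,0],[-0.19,0.23,0,0],[-0.19,0.23,0,0]]'
python3 -m crank '[[-0.19,0.23,0,0],[-0.19,0.23,0,0],[-0.19,0.23,0,0],[-0.19,0.23,0,0]]'
python3 - <<'E'
from h import *
snap("scene","scene4"); crop("scene4",170,100,350,260,4,"c8"); snap("wrist","wrist4")
crop("wrist4",0,100,320,340,2.5,"c9")
E
```

```text
time: 6.78
tool_pos: [0.6711, 0.29, 0.028]
tool_rot: [-0.003, 0.926, 0.378, 0.002]
contact_force: [-0.3, 12.3, 0.6]
gripper_width: 1.002
time: 7.12
tool_pos: [0.6721, 0.2791, 0.0281]
tool_rot: [-0.003, 0.926, 0.379, 0.002]
contact_force: [-0.6, 12.7, -0.4]
gripper_width: 1.002
```

View pics/c8.png

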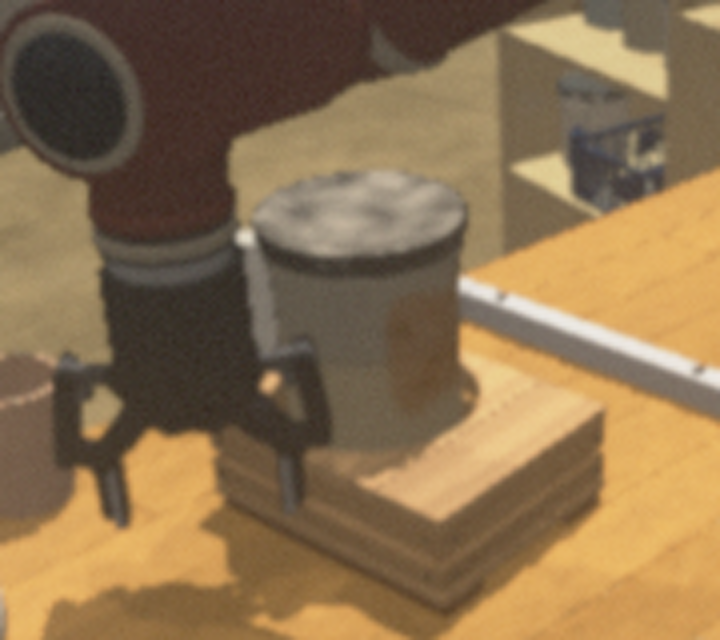

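View pics/c9.png

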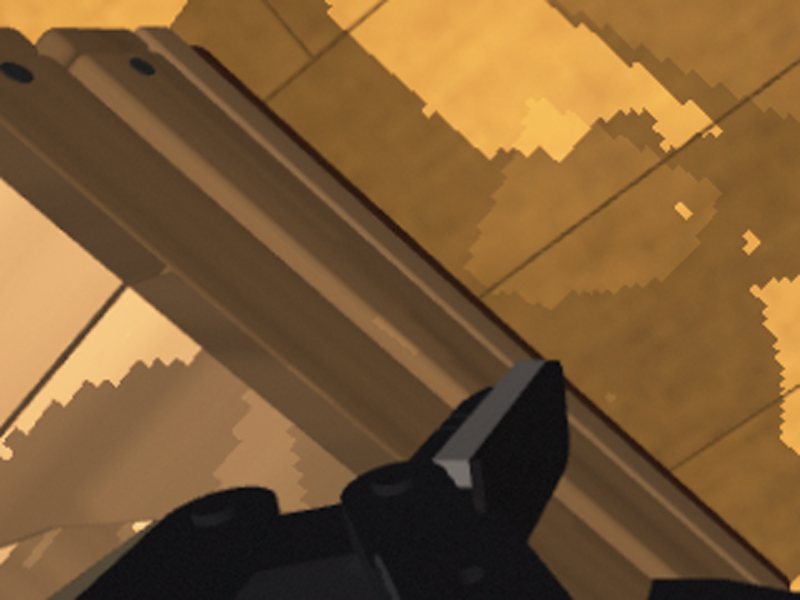

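```bash
cat >> h.py <<'E'
def edge(tag,pts,o=(0,100),s=2.5):
    f=load(tag); P=px2w(f,np.array(pts,float)/s+np.array(o)-.3,0.0)[:,:2]; v=P[-1]-P[0]; a=np.arctan2(v[1],v[0])
    c=P[0]+.095*np.array([np.cos(a),np.sin(a)])+.075*np.array([np.sin(a),-np.cos(a)])
    print("NL",np.round(P[0],4),"yaw",round(a,4),"ctr",np.round(c,4))
    st=manip.state(); q=st["tool_rot"]; Rt=R.from_quat([q[1],q[2],q[3],q[0]]).as_matrix(); k=st["tool_pos"]+Rt@[-.057,.011,-.013]
    d=k[:2]-c; print("tip in crate",np.round([d@[np.cos(a),np.sin(a)],d@[-np.sin(a),np.cos(a)]],4),"tool",np.round(st["tool_pos"],4),"yawtool",np.degrees(np.arctan2(Rt[1,0],Rt[0,0])),"F",np.round(st["contact_force"],1),"t",st["time"])
    u=np.array([np.cos(-.047),np.sin(-.047)]); w=np.array([-u[1],u[0]]); K=np.array([.7492,-.042]); g=c-K; print("ctr in stop",np.round([g@u,g@w],4),"target -.095 .075")
E
python3 - <<'E'
from h import *
edge("wrist4",[(195,48),(790,580)])
E
```

```text
NL [0.5342 0.2331] yaw -0.0309 ctr [0.6268 0.1552]
tip in crate [0.0101 0.0756] tool [0.6722 0.2783 0.028 ] yawtool 44.50023569972374 F [-1.1  9.2 -0.3] t 7.2167
ctr in stop [-0.1315  0.1912] target -.095 .075
```

```bash
python3 -m crank '[[-0.19,0.23,0.05,0],[-0.19,0.23,0.05,0],[-0.19,0.23,0.05,0],[-0.19,0.23,0.05,0],[-0.19,0.23,0.05,0],[-0.19,0.23,0.05,0],[-0.19,0.23,0,0],[-0.19,0.23,0,0],[-0.19,0.23,0,0],[-0.19,0.23,0,0]]'
python3 - <<'E'
from h import *
snap("wrist","wrist5")
crop("wrist5",0,100,320,340,2.5,"c10")
E
```

```text
time: 8.05
tool_pos: [0.6768, 0.251, 0.0281]
tool_rot: [-0.003, 0.925, 0.379, 0.005]
contact_force: [-0.1, 15.4, 5.2]
gripper_width: 1.0
```

View pics/c10.png

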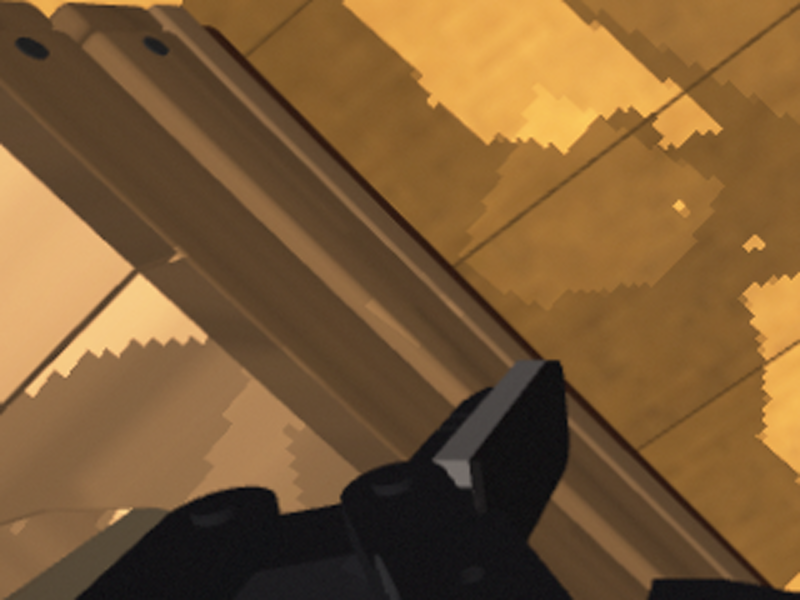

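```bash
python3 -m crank '[[0,0,-0.2,0],[0,0,-0.2,0],[0,0,0,0]]'
python3 - <<'E'
from h import *
edge("wrist5",[(208,28),(770,580)])
snap("scene","scene6"); crop("scene6",190,110,350,250,4.5,"c11")
E
```

```text
time: 8.35
tool_pos: [0.675, 0.2482, 0.0285]
tool_rot: [-0.002, 0.925, 0.379, 0.002]
contact_force: [1.6, 9.2, -2.3]
gripper_width: 1.0
NL [0.539  0.2118] yaw -0.084 ctr [0.6274 0.1291]
tip in crate [0.0087 0.0722] tool [0.675  0.2482 0.0285] yawtool 44.53568842352507 F [ 1.6  9.2 -2.3] t 8.35
ctr in stop [-0.1297  0.1652] target -.095 .075
```

View pics/c11.png

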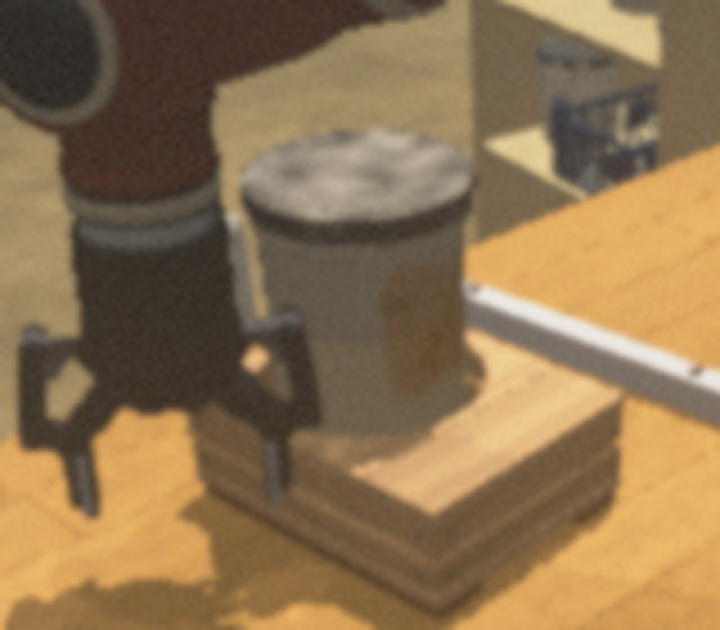

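```bash
python3 -m crank '[[-0.23,0.19,0,0],[-0.23,0.19,0,0],[-0.23,0.19,0,0],[-0.23,0.19,0,0],[-0.23,0.19,0,0],[-0.23,0.19,0,0],[-0.23,0.19,0,0]]'
python3 - <<'E'
from h import *
snap("wrist","wrist7")
crop("wrist7",0,100,320,340,2.5,"c12")
E
```

```text
time: 8.98
tool_pos: [0.6726, 0.2282, 0.0286]
tool_rot: [-0.003, 0.926, 0.379, 0.002]
contact_force: [1.2, 11.0, -2.2]
gripper_width: 0.998
```

View pics/c12.png

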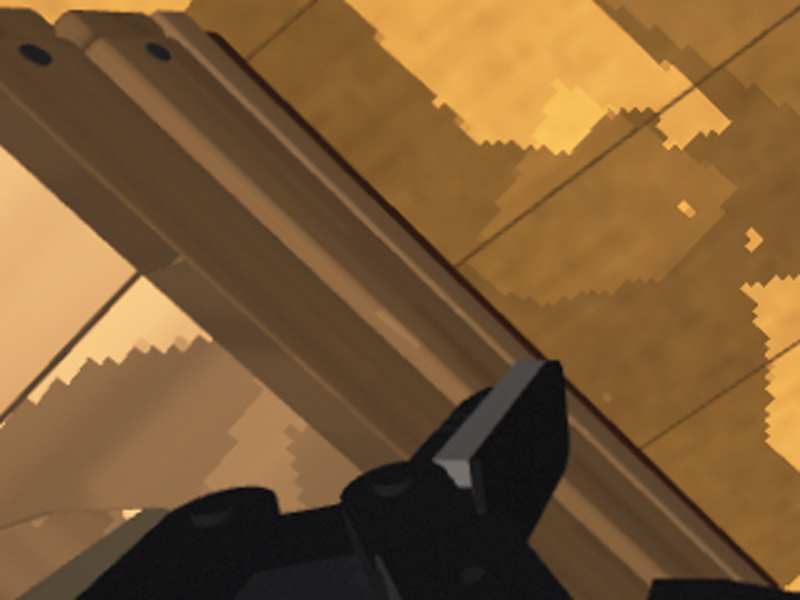

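```bash
python3 - <<'E'
from h import *
edge("wrist7",[(210,33),(775,583)])
E
```

```text
NL [0.535  0.1877] yaw -0.0767 ctr [0.6239 0.1056]
tip in crate [0.01   0.0749] tool [0.6726 0.2274 0.0285] yawtool 44.505215797021094 F [ 0.2  9.  -1. ] t 9.0333
ctr in stop [-0.1321  0.1416] target -.095 .075
```

```bash
python3 -m crank '[[-0.23,0.19,0,0],[-0.23,0.19,0,0],[-0.23,0.19,0,0],[-0.23,0.19,0,0],[-0.23,0.19,0,0],[-0.23,0.19,0,0],[-0.23,0.19,0,0],[-0.23,0.19,0,0]]'
python3 - <<'E'
from h import *
snap("wrist","wrist8")
crop("wrist8",0,100,320,340,2.5,"c13")
E
```

```text
time: 9.7
tool_pos: [0.6702, 0.2044, 0.0286]
tool_rot: [-0.003, 0.926, 0.379, 0.002]
contact_force: [0.7, 11.5, -2.2]
gripper_width: 1.002
```

View pics/c13.png

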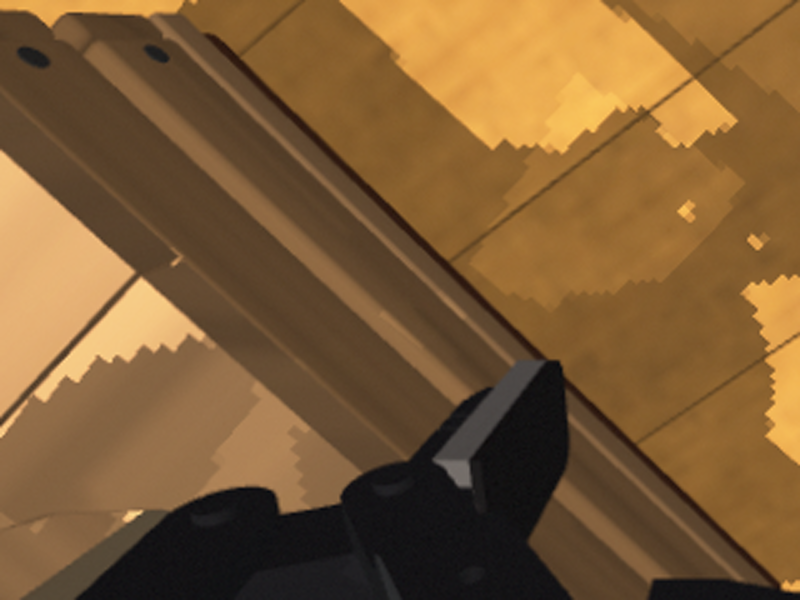

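```bash
python3 - <<'E'
from h import *
edge("wrist8",[(208,35),(777,583)])
snap("scene","scene8"); crop("scene8",190,110,360,260,4.5,"c14")
E
```

```text
NL [0.5324 0.1633] yaw -0.071 ctr [0.6219 0.0817]
tip in crate [0.01   0.0749] tool [0.6701 0.2037 0.0285] yawtool 44.50015314966386 F [ 0.6  8.8 -1.1] t 9.75
ctr in stop [-0.133   0.1176] target -.095 .075
```

View pics/c14.png

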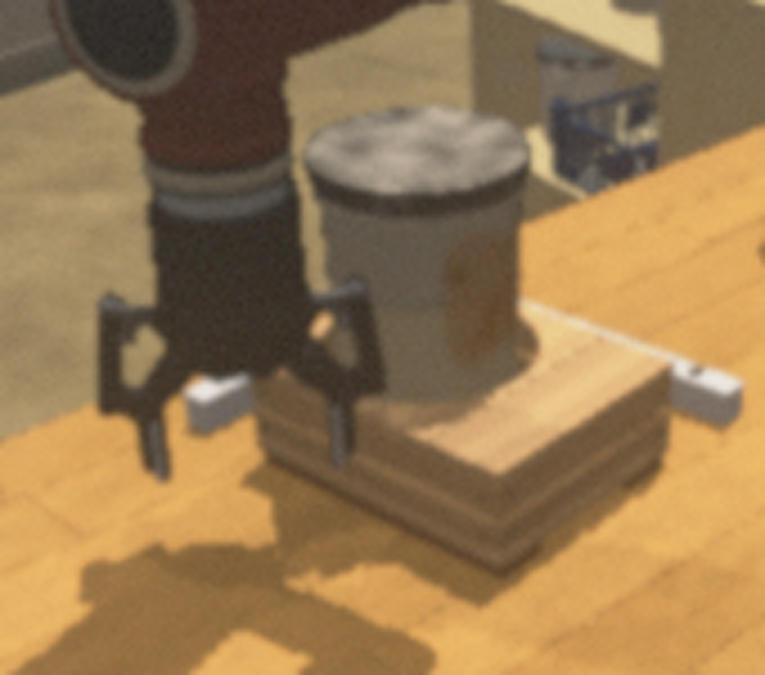

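```bash
python3 -m crank '[[-0.23,0.19,0,0],[-0.23,0.19,0,0],[-0.23,0.19,0,0],[-0.23,0.19,0,0],[-0.23,0.19,0,0],[-0.23,0.19,0,0],[-0.23,0.19,0,0],[-0.23,0.19,0,0],[-0.23,0.19,0,0],[-0.23,0.19,0,0]]'
python3 - <<'E'
from h import *
snap("wrist","wrist9")
crop("wrist9",0,100,320,340,2.5,"c15")
E
```

```text
time: 10.63
tool_pos: [0.6672, 0.1747, 0.0286]
tool_rot: [-0.003, 0.926, 0.379, 0.002]
contact_force: [0.6, 10.4, -1.0]
gripper_width: 0.998
```

View pics/c15.png

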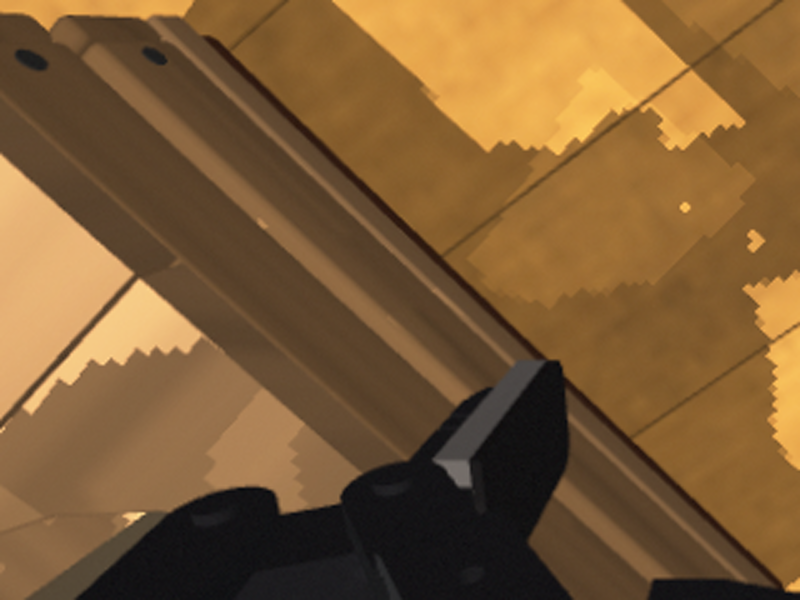

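```bash
python3 - <<'E'
from h import *
edge("wrist9",[(206,38),(779,583)])
E
python3 -m crank '[[-0.23,0.19,0,0],[-0.23,0.19,0,0],[-0.15,0.13,0,0]]'
python3 -m crank '[[-0.15,0.13,0,0],[0,0,0,0]]'
```

```text
NL [0.5295 0.1328] yaw -0.0645 ctr [0.6194 0.0518]
tip in crate [0.0099 0.0751] tool [0.6671 0.1739 0.0285] yawtool 44.4969841615608 F [ 1.1 10.3 -1.4] t 10.6833
ctr in stop [-0.134   0.0876] target -.095 .075
time: 10.93
tool_pos: [0.6664, 0.1667, 0.0285]
tool_rot: [-0.003, 0.926, 0.379, 0.002]
contact_force: [1.0, 11.3, -1.5]
gripper_width: 1.0
time: 11.1
tool_pos: [0.6662, 0.1643, 0.0285]
tool_rot: [-0.003, 0.926, 0.379, 0.002]
contact_force: [0.7, 9.1, -1.6]
gripper_width: 1.0
```

```bash
python3 -m crank '[[-0.15,0.13,0,0],[0,0,0,0]]'
python3 -m crank '[[-0.15,0.13,0,0],[0,0,0,0]]'
```

```text
time: 11.27
tool_pos: [0.6661, 0.1625, 0.0285]
tool_rot: [-0.003, 0.926, 0.379, 0.002]
contact_force: [0.5, 10.0, -1.2]
gripper_width: 0.996
time: 11.43
tool_pos: [0.6659, 0.1606, 0.0285]
tool_rot: [-0.003, 0.926, 0.379, 0.002]
contact_force: [0.3, 8.9, -1.3]
gripper_width: 0.998
```

```bash
python3 -m crank '[[-0.15,0.13,0,0],[0,0,0,0]]'
python3 - <<'E'
from h import *
snap("scene","scene10"); crop("scene10",230,130,400,270,4.5,"c16")
snap("side","side10")
snap("wrist","wrist10");crop("wrist10",0,100,320,340,2.5,"c17")
E
```

```text
time: 11.6
tool_pos: [0.6658, 0.1586, 0.0285]
tool_rot: [-0.003, 0.926, 0.379, 0.002]
contact_force: [1.0, 10.5, -1.5]
gripper_width: 0.998
```

View pics/c16.png

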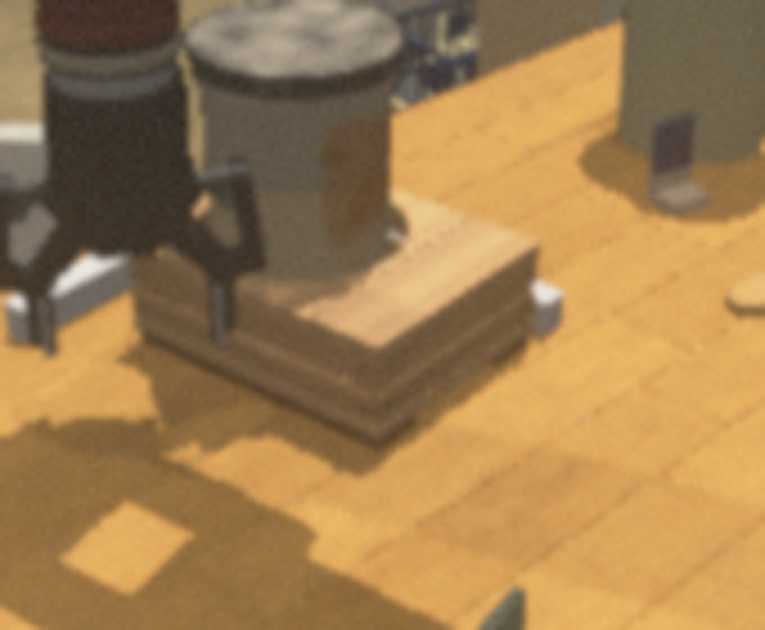

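View pics/c17.png

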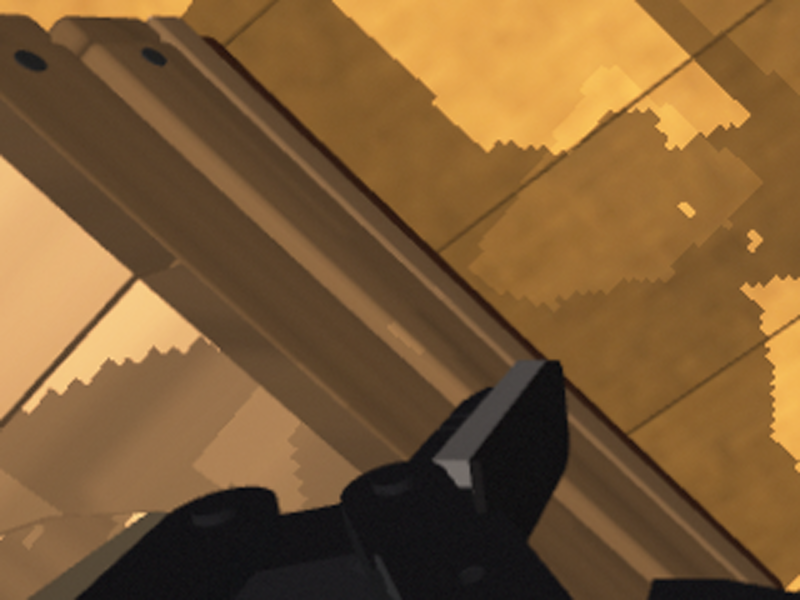

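Almost there. I'll push on in small steps until the force rises.

```bash
python3 - <<'E'
from h import *
edge("wrist10",[(205,38),(782,583)])
E
python3 -m crank '[[-0.15,0.13,0,0],[0,0,0,0]]'
python3 -m crank '[[-0.1,0.08,0,0],[0,0,0,0]]'
```

```text
NL [0.5278 0.1165] yaw -0.0603 ctr [0.6181 0.0359]
tip in crate [0.0101 0.0756] tool [0.6657 0.1586 0.0285] yawtool 44.499887990092354 F [ 1.9  9.2 -1.4] t 11.75
ctr in stop [-0.1346  0.0716] target -.095 .075
time: 11.92
tool_pos: [0.6656, 0.1567, 0.0285]
tool_rot: [-0.003, 0.926, 0.379, 0.002]
contact_force: [2.0, 9.6, -1.5]
gripper_width: 1.001
time: 12.08
tool_pos: [0.6655, 0.1555, 0.0285]
tool_rot: [-0.003, 0.926, 0.379, 0.002]
contact_force: [1.2, 10.2, -1.5]
gripper_width: 1.0
```

```bash
python3 -m crank '[[-0.1,0.08,0,0],[0,0,0,0]]'

```

```text
time: 12.25
tool_pos: [0.6653, 0.1542, 0.0285]
tool_rot: [-0.003, 0.926, 0.379, 0.002]
contact_force: [1.4, 10.3, -1.9]
gripper_width: 0.998
```

```bash
python3 -m crank '[[-0.1,0.08,0,0],[0,0,0,0]]'

```

```text
time: 12.42
tool_pos: [0.6652, 0.153, 0.0285]
tool_rot: [-0.003, 0.926, 0.379, 0.002]
contact_force: [1.9, 10.4, -1.2]
gripper_width: 1.002
```

```bash
python3 -m crank '[[-0.15,0.13,0,0],[0,0,0,0]]'
python3 - <<'E'
from h import *
crop("side10",225,140,365,270,5,"c18")
E
```

```text
time: 12.58
tool_pos: [0.6648, 0.1515, 0.0286]
tool_rot: [-0.003, 0.926, 0.378, 0.002]
contact_force: [0.6, 12.7, -1.8]
gripper_width: 0.997
```

View pics/c18.png

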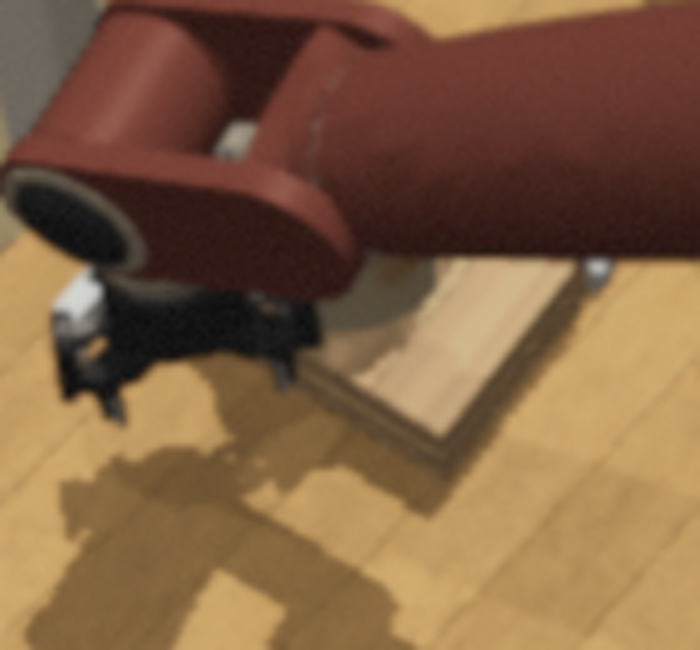

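```bash
python3 -m crank '[[-0.11,0.1,0,0],[0,0,0,0]]'
python3 -m crank '[[-0.11,0.1,0,0],[0,0,0,0]]'
```

```text
time: 12.75
tool_pos: [0.6644, 0.1513, 0.0286]
tool_rot: [-0.004, 0.926, 0.378, 0.002]
contact_force: [-0.3, 15.5, -0.2]
gripper_width: 0.999
time: 12.92
tool_pos: [0.6641, 0.1511, 0.0287]
tool_rot: [-0.006, 0.926, 0.378, 0.002]
contact_force: [-1.2, 19.1, 0.2]
gripper_width: 0.998
```

```bash
python3 -m crank '[[0,0,0,0]]'; python3 - <<'E'
from h import *
snap("wrist","wrist11");crop("wrist11",0,100,320,340,2.5,"c19")
E
```

```text
time: 13.0
tool_pos: [0.6641, 0.1511, 0.0287]
tool_rot: [-0.005, 0.926, 0.378, 0.002]
contact_force: [-1.7, 19.2, -0.1]
gripper_width: 0.998
```

View pics/c19.png

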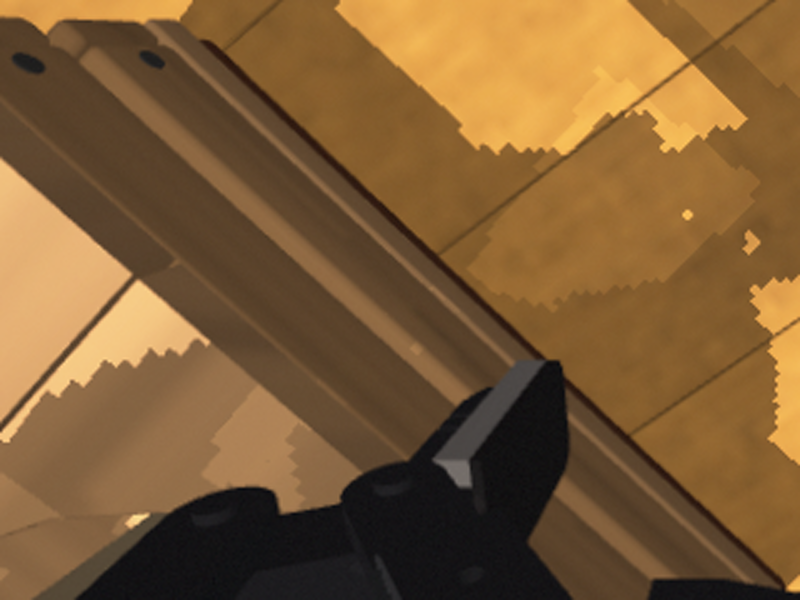

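```bash
python3 - <<'E'
from h import *
edge("wrist11",[(205,43),(785,585)])
E
python3 -m crank '[[0.3,-0.3,0,0],[0.9,-0.9,0,0],[0.9,-0.9,0,0],[0.7,-0.7,-1,0],[0,0,-2.5,0],[0,0,-2.5,0],[0,0,-2,0],[-1.5,-1.5,0,0],[-2.4,-2.4,0,0],[-2.4,-2.4,0,0]]'
python3 -m crank '[[-2.4,-2.4,0,0],[-2.4,-2.4,0,0],[-2.4,-2.4,0,0],[-2.4,-2.4,0,0],[-1.2,-1.2,0,0],[0,0,0,-1.1],[0,0,0,-1.1],[0,0,0,-1.1],[0,0,0,-1.1],[0,0,0,-1.1]]' 0.5
```

```text
NL [0.5266 0.1084] yaw -0.0551 ctr [0.6173 0.0282]
tip in crate [0.0096 0.0756] tool [0.664  0.1511 0.0286] yawtool 44.43649774729 F [-1.7 19.8 -0.5] t 13.05
ctr in stop [-0.135  0.064] target -.095 .075
time: 13.88
tool_pos: [0.5763, 0.1855, 0.1102]
tool_rot: [0.0, 0.925, 0.379, 0.001]
contact_force: [-1.2, -0.6, -1.0]
gripper_width: 0.999
time: 14.72
tool_pos: [0.4237, 0.1867, 0.1095]
tool_rot: [0.0, 0.778, 0.629, 0.001]
contact_force: [-0.4, 0.1, -0.6]
gripper_width: 0.498
```

```bash
python3 -m crank '[[0,0,0,-1.1],[0,0,0,-0.4],[0,0,0,0]]'
python3 - <<'E'
from h import *
snap("scene","scene12"); crop("scene12",230,130,400,270,4.5,"c20")
snap("side","side12"); crop("side12",225,140,365,260,5.5,"c21")
snap("wrist","wrist12")
E
```

```text
time: 14.97
tool_pos: [0.4237, 0.1866, 0.1094]
tool_rot: [0.0, 0.728, 0.686, 0.001]
contact_force: [0.5, -0.1, -0.6]
gripper_width: 0.499
```

View pics/c20.png

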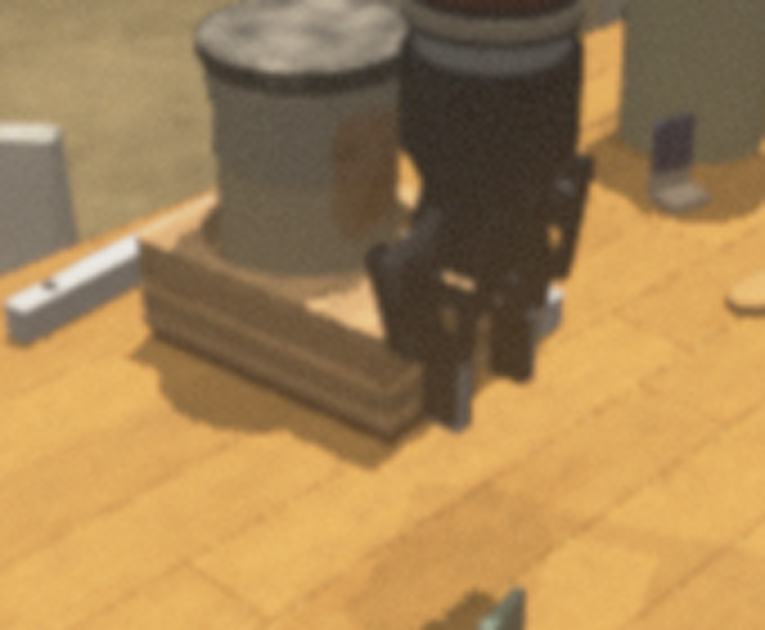

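View pics/c21.png

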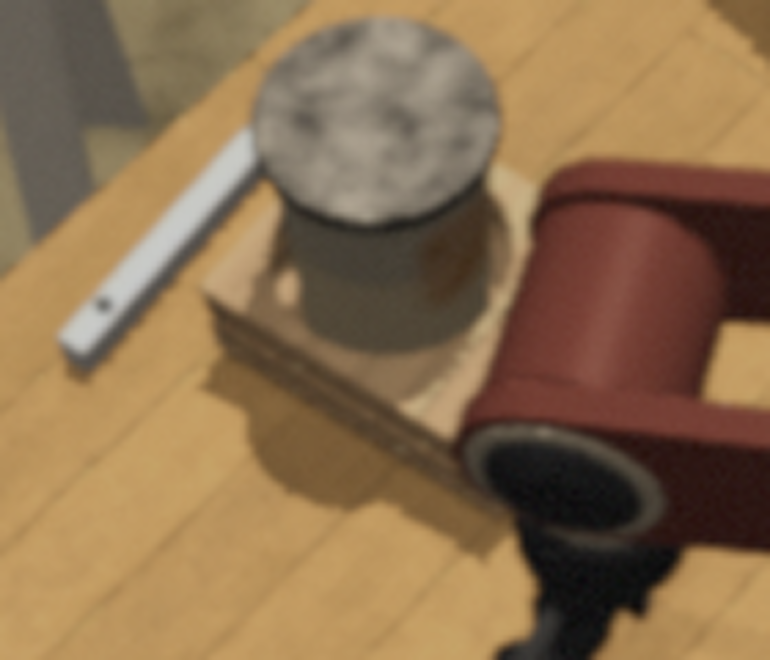

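View pics/wrist12.png

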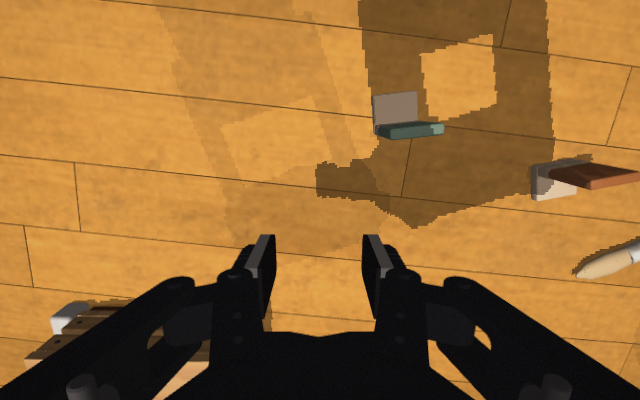

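```bash
python3 -m crank '[[-2.1,0.5,0,0],[-2.1,0.5,0,0],[-2.1,0.5,0,0],[-2.1,0.5,0,0],[-2.1,0.5,0,0],[-2.1,0.5,0,0],[-2.1,0.5,0,0],[0,0,3.2,0],[0,0,3.2,0],[0,0,2.8,0]]'
python3 -m crank '[[0,0,0.2,0],[0,0,0,0]]'
python3 - <<'E'
from h import *
s=manip.state(); q=s["tool_rot"]; print(np.round(R.from_quat([q[1],q[2],q[3],q[0]]).as_matrix(),3), s["tool_pos"])
snap("side","side13");snap("scene","scene13")
crop("scene13",230,130,400,270,4.5,"c22")
crop("side13",225,140,365,260,5.5,"c23")
E
```

```text
time: 15.95
tool_pos: [0.4498, 0.0369, 0.0157]
tool_rot: [0.001, 0.729, 0.685, 0.0]
contact_force: [-0.4, -0.0, -0.8]
gripper_width: 0.495
time: 16.12
tool_pos: [0.4477, 0.0376, 0.0129]
tool_rot: [-0.002, 0.728, 0.685, -0.002]
contact_force: [0.7, -0.1, 0.8]
gripper_width: 0.504
[[ 0.061  0.998 -0.005]
 [ 0.998 -0.061  0.   ]
 [ 0.    -0.005 -1.   ]] [0.4476882  0.0375952  0.01287508]
```

View pics/c22.png

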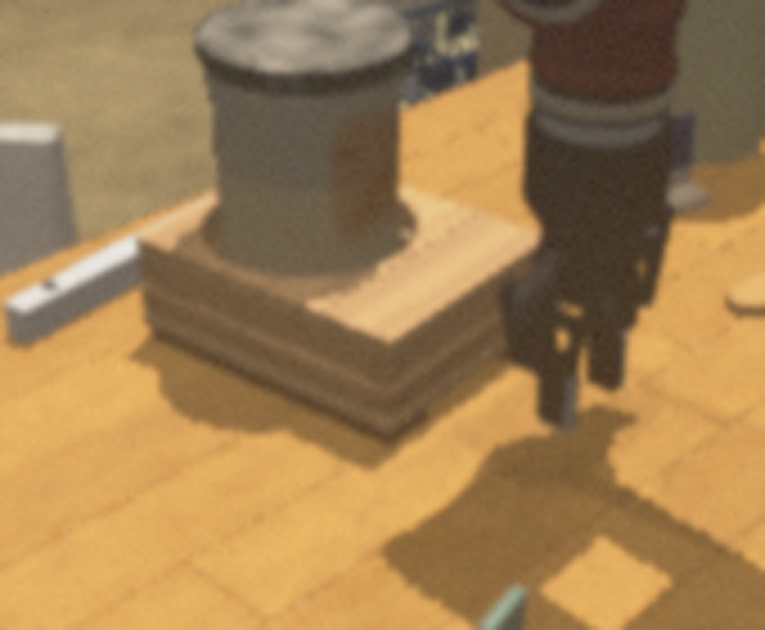

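View pics/c23.png

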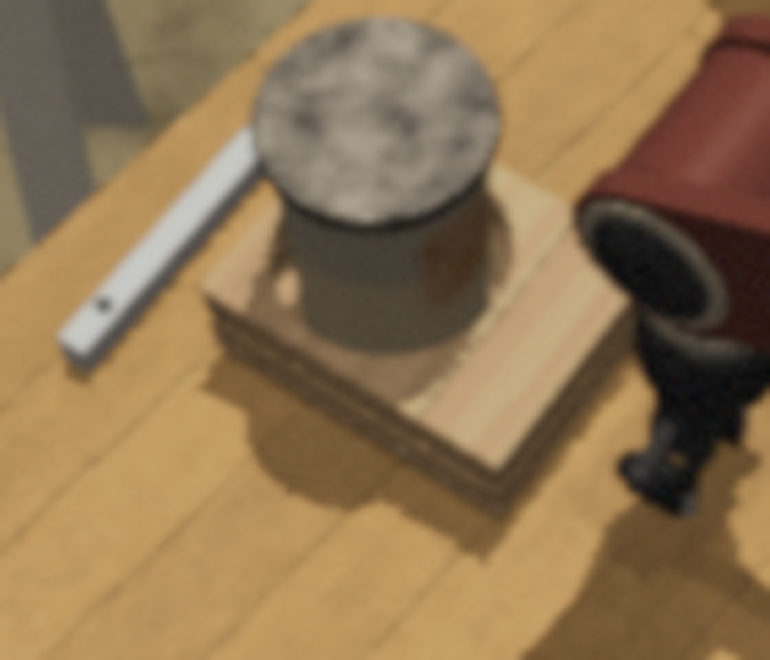

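```bash
python3 -m crank '[[0,1,0,0],[0,1,0,0],[0,1,0,0],[0,1,0,0],[0,0.6,0,0],[0,0.4,0,0],[0,0.4,0,0],[0,0.4,0,0]]'
python3 -m crank '[[0,0.4,0,0],[0,0.4,0,0],[0,0.4,0,0],[0,0.4,0,0]]'
```

```text
time: 16.88
tool_pos: [0.5067, 0.034, 0.0141]
tool_rot: [-0.001, 0.728, 0.686, -0.001]
contact_force: [-14.3, -0.0, 7.5]
gripper_width: 0.5
time: 17.22
tool_pos: [0.5173, 0.0336, 0.0116]
tool_rot: [-0.005, 0.728, 0.686, -0.005]
contact_force: [-15.1, 1.0, 5.7]
gripper_width: 0.494
```

```bash
python3 -m crank '[[0,0.4,-0.05,0],[0,0.4,-0.05,0],[0,0.4,-0.05,0],[0,0.3,0,0]]'
python3 - <<'E'
from h import *
snap("side","side14");snap("scene","scene14")
crop("scene14",230,130,400,270,4.5,"c24")
crop("side14",225,130,365,250,5.5,"c25")
E
```

```text
time: 17.55
tool_pos: [0.5323, 0.0327, 0.0119]
tool_rot: [-0.005, 0.728, 0.686, -0.005]
contact_force: [-11.1, 0.6, -1.4]
gripper_width: 0.501
```

View pics/c24.png

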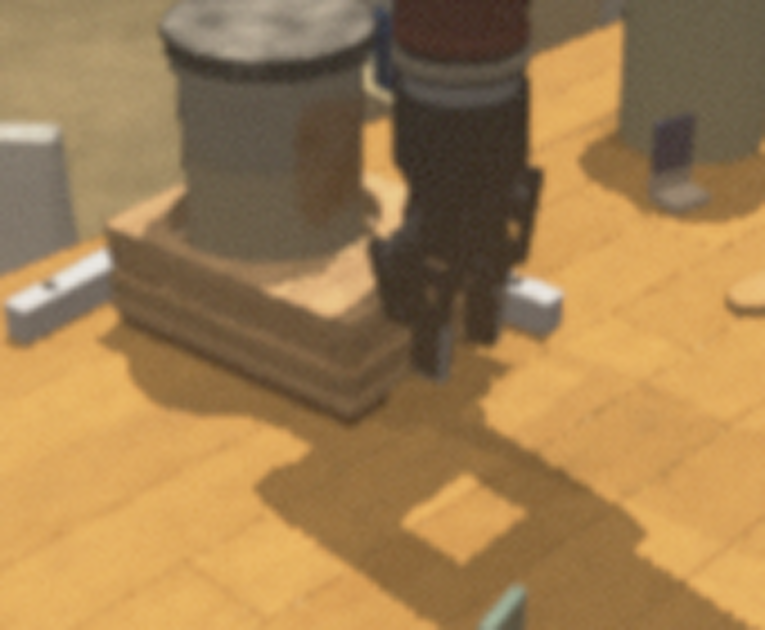

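View pics/c25.png

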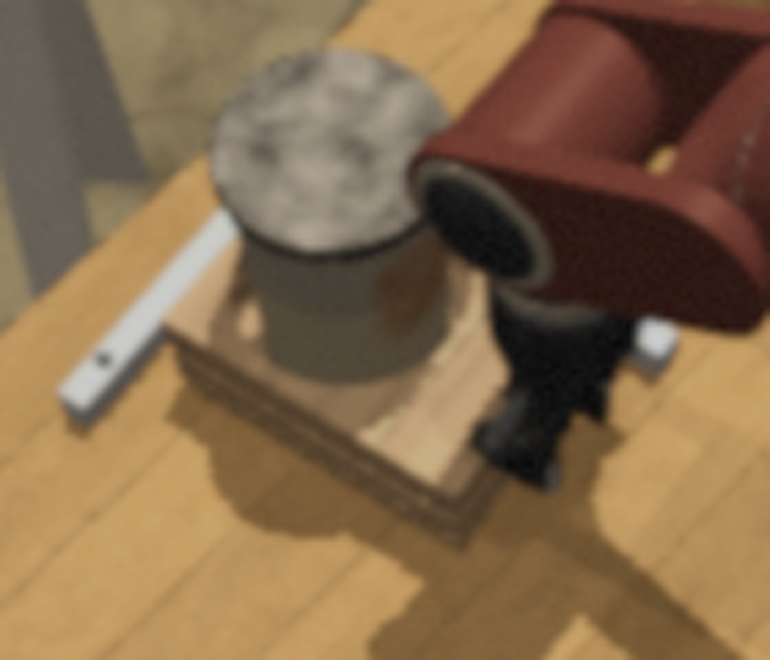

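```bash
python3 -m crank '[[0,0.3,-0.02,0],[0,0.3,-0.02,0],[0,0,0,0]]'
python3 -m crank '[[0,0.2,0,0],[0,0,0,0]]'
python3 -m crank '[[0,0.2,0,0],[0,0,0,0]]'
```

```text
time: 17.9
tool_pos: [0.5389, 0.0322, 0.0126]
tool_rot: [-0.005, 0.728, 0.686, -0.004]
contact_force: [-8.6, 0.7, -3.4]
gripper_width: 0.504
time: 18.07
tool_pos: [0.5405, 0.0321, 0.0127]
tool_rot: [-0.005, 0.728, 0.686, -0.005]
contact_force: [-9.9, 0.9, -0.6]
gripper_width: 0.497
time: 18.23
tool_pos: [0.5425, 0.032, 0.0127]
tool_rot: [-0.005, 0.728, 0.686, -0.005]
contact_force: [-10.2, -0.0, -1.4]
gripper_width: 0.501
```

```bash
python3 -m crank '[[0,0.2,0,0],[0,0,0,0]]'
python3 -m crank '[[0,0.15,0,0],[0,0,0,0]]'
```

```text
time: 18.4
tool_pos: [0.5446, 0.0319, 0.0128]
tool_rot: [-0.005, 0.728, 0.686, -0.005]
contact_force: [-10.1, 1.6, -0.8]
gripper_width: 0.504
time: 18.57
tool_pos: [0.5459, 0.0319, 0.0128]
tool_rot: [-0.005, 0.728, 0.686, -0.005]
contact_force: [-11.1, 0.1, -0.9]
gripper_width: 0.5
```

```bash
python3 -m crank '[[0,0.2,0,0],[0,0.2,0,0],[0,0,0,0]]'
python3 -m crank '[[0,0.15,0,0],[0,0,0,0]]'
```

```text
time: 18.82
tool_pos: [0.5502, 0.0316, 0.0129]
tool_rot: [-0.005, 0.728, 0.686, -0.004]
contact_force: [-10.1, 0.3, -1.3]
gripper_width: 0.5
time: 18.98
tool_pos: [0.5514, 0.0315, 0.0128]
tool_rot: [-0.005, 0.728, 0.686, -0.005]
contact_force: [-11.8, 0.7, 0.6]
gripper_width: 0.502
```

```bash
python3 -m crank '[[0,0.15,0,0],[0,0,0,0]]'
python3 -m crank '[[0,0.15,0,0],[0,0,0,0]]'
```

```text
time: 19.15
tool_pos: [0.5529, 0.0315, 0.0128]
tool_rot: [-0.005, 0.728, 0.686, -0.005]
contact_force: [-10.5, 0.8, 0.1]
gripper_width: 0.502
time: 19.32
tool_pos: [0.5536, 0.0315, 0.0128]
tool_rot: [-0.006, 0.728, 0.686, -0.005]
contact_force: [-15.2, 1.0, 2.2]
gripper_width: 0.496
```

Force is rising, so the crate has made contact with the back rail. I'll press a little more to square it.

```bash
python3 -m crank '[[0,0.15,0,0],[0,0,0,0]]'
python3 -m crank '[[0,0.15,0,0],[0,0,0,0],[0,0,0,0]]'
python3 - <<'E'
from h import *
snap("side","side15");snap("scene","scene15")
crop("scene15",220,120,370,240,5,"c26")
crop("side15",225,130,345,230,6.5,"c27")
E
```

```text
time: 19.48
tool_pos: [0.5534, 0.0313, 0.0123]
tool_rot: [-0.007, 0.728, 0.686, -0.007]
contact_force: [-19.2, -0.2, 6.2]
gripper_width: 0.504
time: 19.73
tool_pos: [0.5533, 0.0317, 0.0114]
tool_rot: [-0.009, 0.728, 0.686, -0.008]
contact_force: [-22.4, 1.3, 5.4]
gripper_width: 0.499
```

View pics/c26.png

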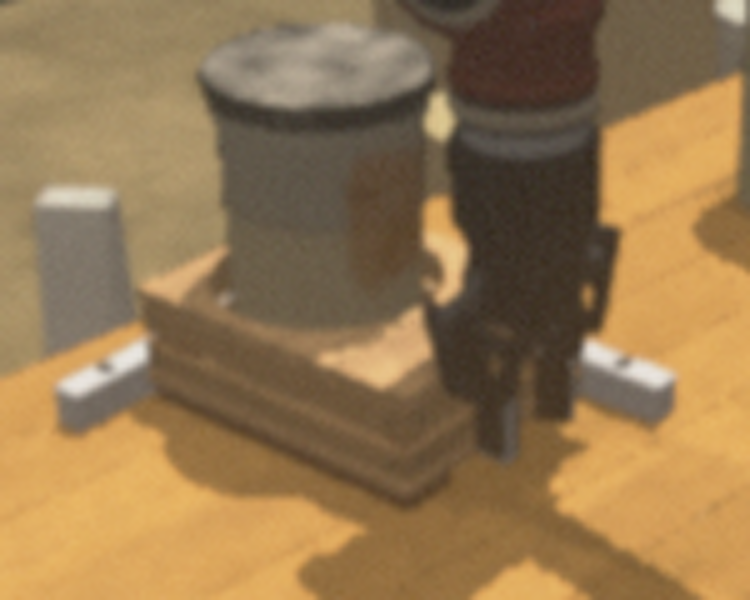

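View pics/c27.png

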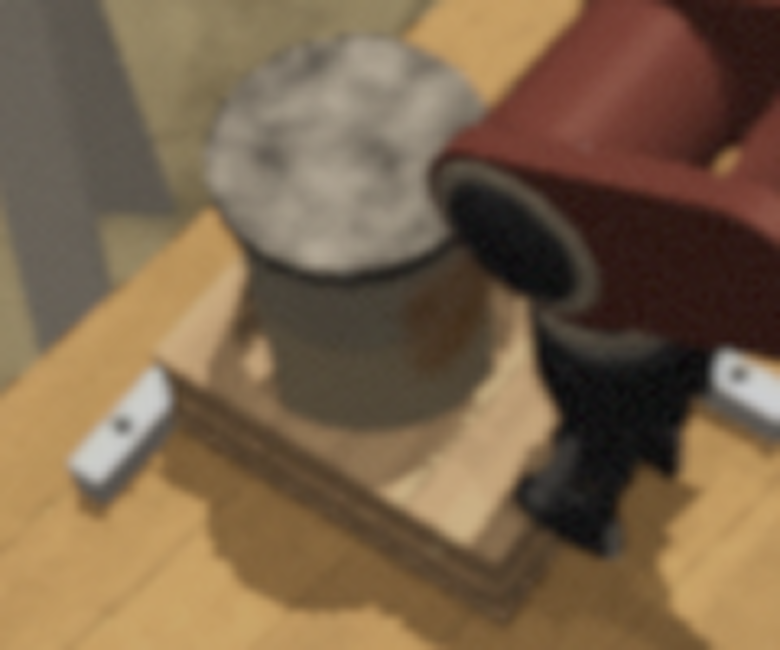

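```bash
python3 -m crank '[[0,-0.3,0,0],[0,-0.6,0,0],[0,-1,0,0],[0,-1.5,0,0],[0,-2,-1,0],[0,-2,-2.5,0],[0,-2,-3,0],[0,-2,-3,0],[-3,0,-3,0],[-3,0,-3,0]]'
python3 -m crank '[[-3,0,-2,0],[-3,0,0,0],[-3,0,0,0],[-2,0,0,0],[0,0,0,0]]'
python3 - <<'E'
from h import *
snap("side","side16");snap("scene","scene16");snap("wrist","wrist16")
crop("scene16",220,120,370,240,5,"c28")
crop("side16",225,130,355,235,6,"c29")
E
```

```text
time: 20.67
tool_pos: [0.4448, -0.0209, 0.172]
tool_rot: [0.001, 0.727, 0.687, 0.001]
contact_force: [1.5, 0.0, 1.0]
gripper_width: 0.503
time: 21.08
tool_pos: [0.4391, -0.1342, 0.1912]
tool_rot: [0.002, 0.73, 0.684, -0.0]
contact_force: [-0.5, 0.3, -0.5]
gripper_width: 0.5
```

View pics/c28.png

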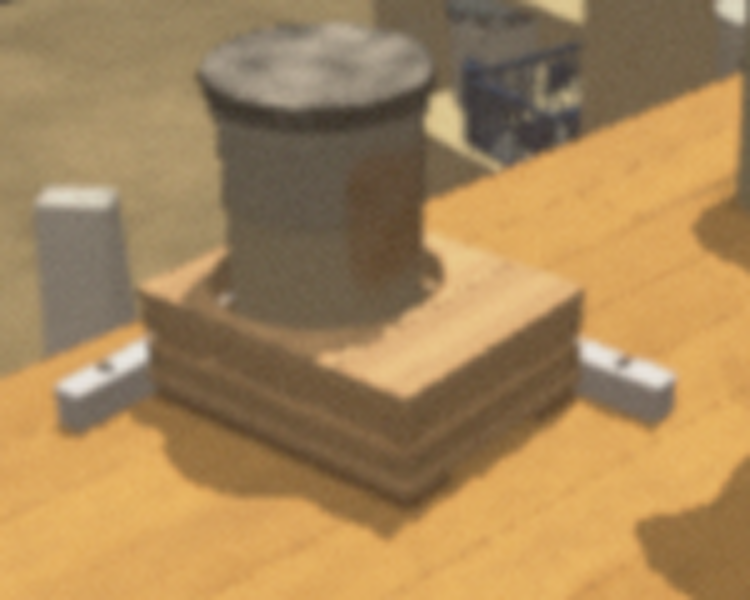

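View pics/c29.png

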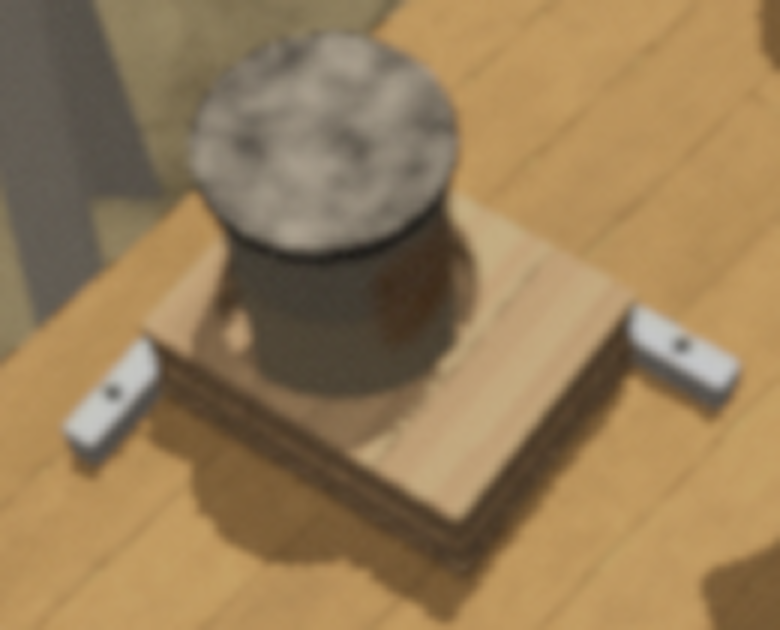

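View pics/wrist16.png

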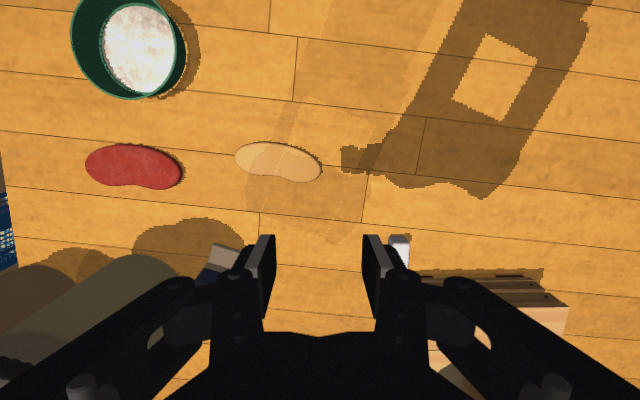

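```bash
python3 - <<'E'
from h import *
def ang(v): return np.arctan2(v[1],v[0])
for tag,s,o,A,B in (("side16",6,(225,130),[(148,338),(458,522),(634,302)],[(632,340),(720,392)]),("scene16",5,(220,120),[(140,292),(405,398),(583,292)],[(580,372),(655,405)])):
  f=load(tag); A=px2w(f,np.array(A)/s+o-.4,.07)[:,:2]
  print(tag,np.round(A,4).tolist(),"yaw",ang(A[0]-A[1]),ang(A[1]-A[2])-np.pi/2,"len",np.linalg.norm(A[0]-A[1]),np.linalg.norm(A[2]-A[1]),"ctr",(A[0]+A[2])/2)
E
```

```text
side16 [[0.7545, 0.1045], [0.5712, 0.1137], [0.562, -0.0321]] yaw -0.0502853786564394 -0.06296729839567661 len 0.1834933201011111 0.14610292308934475 ctr [0.65826931 0.0361727 ]
scene16 [[0.757, 0.1006], [0.5725, 0.1089], [0.5609, -0.0351]] yaw -0.0448743150818489 -0.08098143055528073 len 0.18468179259476417 0.14445617046752585 ctr [0.65894489 0.03275467]
```

```bash
python3 -m crank '[[0,0,-2,1.1],[0,0,-2,1.1],[0,0,0,1.1],[0,0,0,1.1],[0,0,0,1.1],[0,0,0,1.1],[0,0,0,1.1],[0,0,0,1.1],[0,0,0,1.1],[0,0,0,1.1]]'
python3 -m crank '[[0,0,0,1.1],[0,0,0,1.1],[0,0,0,1.1],[2.7,0,0,0],[2.7,0,0,0],[2.7,0,0,0],[2.7,0,0,0],[2.7,0,0,0],[2.7,0,0,0],[2.7,0,0,0]]'
python3 -m crank '[[0,0,0,0],[0,0,0,0]]'
python3 - <<'E'
from h import *
snap("wrist","wrist17")
E
```

```text
time: 22.07
tool_pos: [0.4394, -0.1297, 0.2301]
tool_rot: [-0.0, 0.984, 0.177, 0.0]
contact_force: [0.3, 0.4, -0.1]
gripper_width: 0.498
time: 22.9
tool_pos: [0.6296, -0.1266, 0.2299]
tool_rot: [-0.0, 1.0, 0.008, -0.0]
contact_force: [-0.2, -0.7, 0.4]
gripper_width: 0.499
time: 23.07
tool_pos: [0.6288, -0.1269, 0.2293]
tool_rot: [-0.0, 1.0, 0.008, -0.001]
contact_force: [-0.0, 0.3, 0.5]
gripper_width: 0.5
```

View pics/wrist17.png

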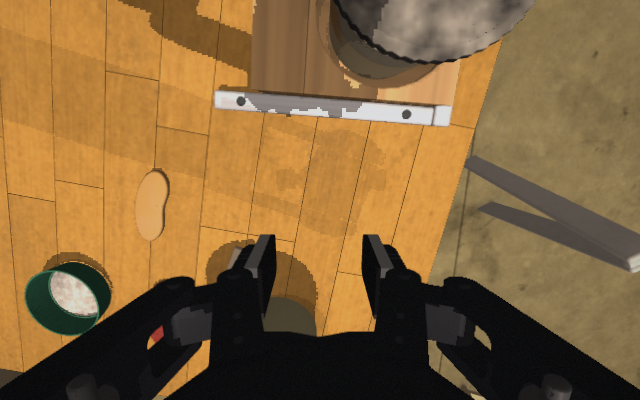

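```bash
python3 - <<'E'
from h import *
crop("wrist17",205,30,345,130,5.5,"c30");crop("wrist17",340,30,480,130,5.5,"c31")
E
```

```text
(no output)
```

View pics/c30.png

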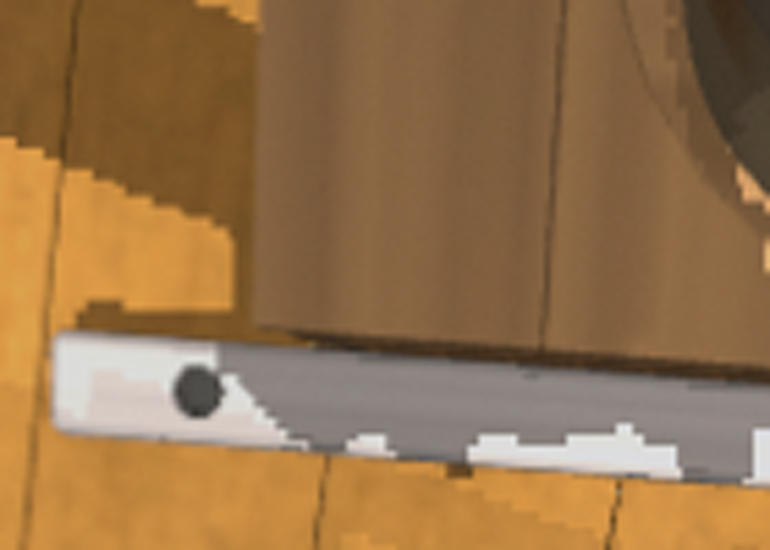

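View pics/c31.png

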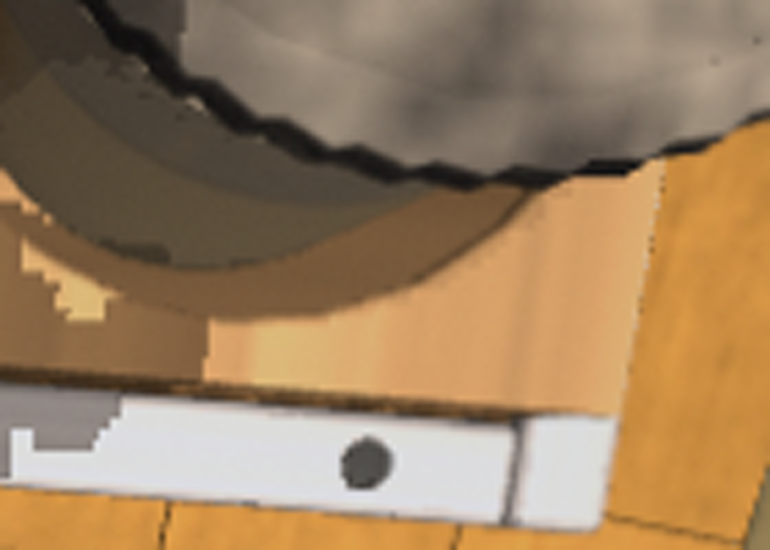

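```bash
python3 - <<'E'
from h import *
f=load("wrist17")
k=lambda P,o:np.array(P,float)/5.5+o-.4
T=px2w(f,np.vstack([k([(262,325),(540,350)],(205,30)),k([(210,380),(612,412)],(340,30))]),.07)[:,:2]
B=px2w(f,np.vstack([k([(60,332),(540,370)],(205,30)),k([(205,397),(518,418)],(340,30))]),.025)[:,:2]
print(np.round(T,4),np.round(B,4))
for P in(T,B):
  p=np.polyfit(P[:,0],P[:,1],1); print(p[0],np.polyval(p,[.56,.65,.75]))
E
```

```text
[[ 0.5655 -0.038 ]
 [ 0.6126 -0.0413]
 [ 0.6829 -0.0449]
 [ 0.7524 -0.0487]] [[ 0.5167 -0.0365]
 [ 0.6103 -0.0422]
 [ 0.6903 -0.0459]
 [ 0.7524 -0.0486]]
-0.056701438403514354 [-0.03792769 -0.04303082 -0.04870096]
-0.051165316768966164 [-0.03906452 -0.0436694  -0.04878593]
```

```bash
python3 -m crank '[[-2.6,0,0,0.6],[-2.6,0,0,0],[-2.6,0,0,0],[-2.6,0,0,0],[-2.6,0,0,0],[-2.6,-1,0,0],[-2,-3,0,0],[0,-3,0,0],[0,-3,0,0],[0,-3,0,0]]' 0
python3 -m crank '[[0,-3,0,0],[0,-3,0,0],[0,-3,0,0],[0,-3,0,0],[0,-3,0,0],[1,-2,0,0],[2.4,0,0,0],[2.4,0,0,0],[2.4,0,0,0],[2.4,0,0,0]]'
python3 - <<'E'
from h import *
s=manip.state(); q=s["tool_rot"]; print(np.round(R.from_quat([q[1],q[2],q[3],q[0]]).as_matrix(),3), s["tool_pos"],s["time"])
E
```

```text
time: 23.95
tool_pos: [0.4573, 0.0097, 0.2304]
tool_rot: [0.0, 1.0, -0.025, 0.001]
contact_force: [-0.3, 0.3, -0.0]
gripper_width: -0.005
time: 24.78
tool_pos: [0.5728, 0.1731, 0.2305]
tool_rot: [-0.0, 1.0, -0.024, 0.0]
contact_force: [-0.7, -0.8, -0.2]
gripper_width: 0.001
[[ 0.999 -0.049  0.   ]
 [-0.049 -0.999  0.   ]
 [ 0.    -0.    -1.   ]] [0.57281725 0.17314238 0.2304884 ] 24.7833
```

```bash
python3 -m crank '[[1.5,0.4,0,0],[0.4,0.2,2.6,0],[0,0,3,0],[0,0,3,0],[0,0,3,0],[0,0,3,0],[0,0,3,0],[0,0,2.5,0],[0,0,1.5,0],[0,0,0,0]]'
python3 -m crank '[[0,0.4,0,0],[0,0.6,0,0],[0,0.6,0,0],[0,0.6,0,0],[0,0.4,0,0],[0,0,0,0]]'
python3 - <<'E'
from h import *
snap("scene","scene18"); crop("scene18",220,120,370,240,5,"c32")
E
```

```text
time: 25.62
tool_pos: [0.5873, 0.1653, 0.01]
tool_rot: [0.001, 1.0, -0.025, -0.004]
contact_force: [-1.2, -0.2, -0.3]
gripper_width: -0.001
time: 26.12
tool_pos: [0.5911, 0.1389, 0.0151]
tool_rot: [-0.0, 1.0, -0.025, 0.001]
contact_force: [0.0, 0.4, -0.2]
gripper_width: 0.0
```

View pics/c32.png

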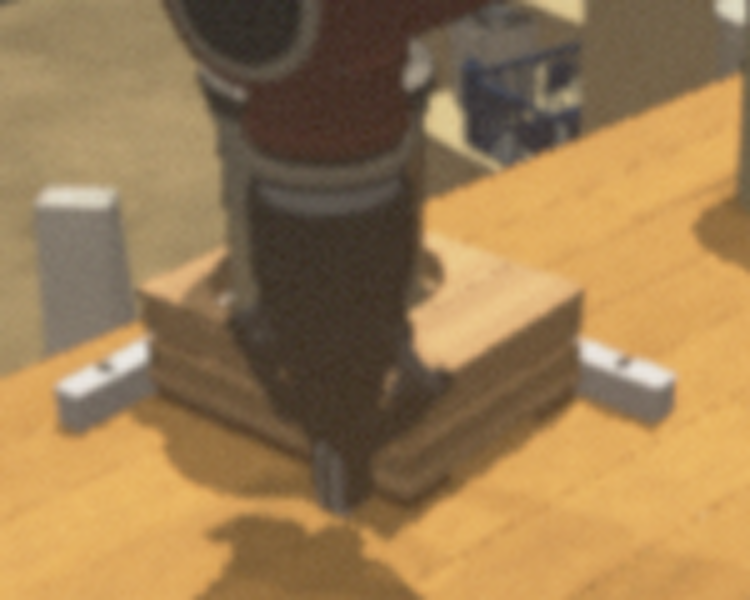

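```bash
python3 -m crank '[[0,0.4,0,0],[0,0.4,0,0],[0,0,0,0]]'
python3 -m crank '[[0,0.2,0,0],[0,0,0,0]]'
python3 -m crank '[[0,0.15,0,0],[0,0,0,0]]'
```

```text
time: 26.42
tool_pos: [0.5901, 0.1313, 0.014]
tool_rot: [0.0, 1.0, -0.025, -0.0]
contact_force: [1.0, -0.4, -0.9]
gripper_width: 0.002
time: 26.58
tool_pos: [0.59, 0.1297, 0.014]
tool_rot: [0.0, 1.0, -0.025, -0.0]
contact_force: [0.2, 0.5, -0.2]
gripper_width: -0.001
time: 26.75
tool_pos: [0.5899, 0.1283, 0.014]
tool_rot: [0.0, 1.0, -0.025, -0.0]
contact_force: [0.0, 0.3, 0.3]
gripper_width: 0.002
```

```bash
python3 -m crank '[[0,0.15,0,0],[0,0,0,0]]'
python3 -m crank '[[0,0.15,0,0],[0,0,0,0]]'
```

```text
time: 26.92
tool_pos: [0.5899, 0.1268, 0.0141]
tool_rot: [0.0, 1.0, -0.025, -0.0]
contact_force: [0.1, 0.6, 0.2]
gripper_width: 0.003
time: 27.08
tool_pos: [0.5899, 0.1252, 0.0142]
tool_rot: [0.0, 1.0, -0.025, 0.0]
contact_force: [-0.1, -0.6, 0.0]
gripper_width: -0.001
```

```bash
python3 -m crank '[[0,0.15,0,0],[0,0,0,0]]'
python3 -m crank '[[0,0.15,0,0],[0,0,0,0]]'
python3 -m crank '[[0,0.1,0,0],[0,0,0,0]]'
```

```text
time: 27.25
tool_pos: [0.5897, 0.1237, 0.0141]
tool_rot: [0.0, 1.0, -0.025, -0.0]
contact_force: [-0.1, -0.1, -0.8]
gripper_width: -0.001
time: 27.42
tool_pos: [0.5897, 0.1233, 0.0142]
tool_rot: [-0.001, 1.0, -0.025, 0.0]
contact_force: [-0.2, 4.5, 0.2]
gripper_width: 0.002
time: 27.58
tool_pos: [0.5895, 0.1231, 0.0142]
tool_rot: [-0.002, 1.0, -0.025, -0.0]
contact_force: [0.1, 6.3, 0.6]
gripper_width: -0.001
```

```bash
python3 -m crank '[[0,0.1,0,0],[0,0,0,0]]'
python3 -m crank '[[0,0.1,0,0],[0,0,0,0]]'
```

```text
time: 27.75
tool_pos: [0.5895, 0.1231, 0.0142]
tool_rot: [-0.003, 1.0, -0.025, 0.0]
contact_force: [0.6, 10.9, -0.5]
gripper_width: 0.003
time: 27.92
tool_pos: [0.5895, 0.1231, 0.0142]
tool_rot: [-0.003, 1.0, -0.025, 0.0]
contact_force: [1.2, 14.9, -0.7]
gripper_width: -0.0
```

```bash
python3 -m crank '[[0,0.15,0,0],[0,0,0,0]]'
python3 -m crank '[[0,0.1,0,0],[0,0,0,0]]'
python3 -m crank '[[0,-0.4,0,0],[0,-0.8,0,0],[0,-1.2,0,0],[0,-1.6,0,0],[0,-1,-1,0],[0,0,-2.5,0],[0,0,-3,0],[-2,0,-2,0],[-2.5,0,-2,0],[-2.5,0,0,0]]'
```

```text
time: 28.08
tool_pos: [0.5895, 0.1232, 0.0143]
tool_rot: [-0.005, 1.0, -0.025, 0.001]
contact_force: [1.6, 19.7, -2.2]
gripper_width: -0.002
time: 28.25
tool_pos: [0.5895, 0.1232, 0.0144]
tool_rot: [-0.006, 1.0, -0.025, 0.001]
contact_force: [2.6, 24.1, -2.7]
gripper_width: 0.001
time: 29.08
tool_pos: [0.5249, 0.1711, 0.1255]
tool_rot: [-0.001, 1.0, -0.025, 0.005]
contact_force: [0.8, 0.1, 0.7]
gripper_width: 0.0
```

```bash
python3 -m crank '[[-2.5,0,0,-1.1],[-2.5,0,0,-1.1],[-1.5,0,0,-1.1],[0,0,0,-1.1],[0,0,0,-1.1],[0,0,0,-1.1],[0,0,0,-1.1],[0,0,0,-1.1],[0,0,0,-1.1],[0,0,0,-1.1]]' 0.5
python3 -m crank '[[0,0,0,-1.1],[0,0,0,-1.1],[0,0,0,-1.1],[0,0,0,-0.7],[0,0,0,0]]'
python3 - <<'E'
from h import *
s=manip.state(); q=s["tool_rot"]; print(np.round(R.from_quat([q[1],q[2],q[3],q[0]]).as_matrix(),3), s["tool_pos"],s["time"])
snap("wrist","wrist20"); snap("side","side20"); crop("side20",225,130,355,235,6,"c33")
E
```

```text
time: 29.92
tool_pos: [0.4576, 0.1673, 0.1201]
tool_rot: [0.0, 0.85, 0.526, 0.0]
contact_force: [-0.3, 0.4, 0.1]
gripper_width: 0.503
time: 30.33
tool_pos: [0.4576, 0.1673, 0.12]
tool_rot: [0.0, 0.724, 0.69, 0.0]
contact_force: [-0.7, -0.3, -0.4]
gripper_width: 0.502
[[ 0.048  0.999  0.001]
 [ 0.999 -0.048 -0.   ]
 [-0.     0.001 -1.   ]] [0.45757462 0.16734655 0.1200157 ] 30.3333
```

View pics/c33.png

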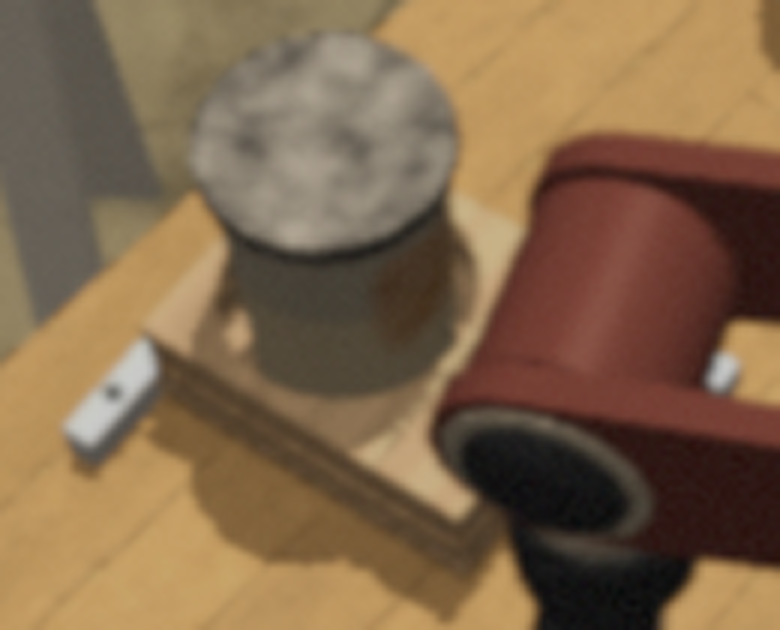

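```bash
python3 -m crank '[[-2.2,0,0,0],[-2.2,0,0,0],[-2.2,0,0,0],[-2.2,0,0,0],[-2.2,0,0,0],[-1.8,0,2,0],[0,0,3.2,0],[0,0,3.2,0],[0,0,2,0],[0,0,0.2,0]]'
python3 -m crank '[[0,1,0,0],[0,1.5,0,0],[0,1.5,0,0],[0,1.5,0,0],[0,1.5,0,0],[0,1,0,0],[0,0.4,0,0],[0,0,0,0]]'
```

```text
time: 31.27
tool_pos: [0.4471, 0.0394, 0.0089]
tool_rot: [-0.003, 0.725, 0.689, -0.003]
contact_force: [-0.8, 0.2, 0.5]
gripper_width: 0.496
time: 31.93
tool_pos: [0.5361, 0.0352, 0.0142]
tool_rot: [0.001, 0.725, 0.689, 0.001]
contact_force: [-0.6, -0.1, -0.3]
gripper_width: 0.501
```

```bash
python3 -m crank '[[0,0.4,0,0],[0,0.4,0,0],[0,0.3,0,0],[0,0,0,0]]'
python3 -m crank '[[0,0.2,0,0],[0,0,0,0]]'
python3 -m crank '[[0,0.2,0,0],[0,0,0,0]]'
```

```text
time: 32.27
tool_pos: [0.5462, 0.0346, 0.0133]
tool_rot: [0.0, 0.724, 0.689, 0.0]
contact_force: [0.2, -0.7, 0.1]
gripper_width: 0.499
time: 32.43
tool_pos: [0.5479, 0.0346, 0.0131]
tool_rot: [0.0, 0.724, 0.689, 0.0]
contact_force: [0.3, -0.3, 0.2]
gripper_width: 0.5
time: 32.6
tool_pos: [0.55, 0.0345, 0.0132]
tool_rot: [0.0, 0.724, 0.689, 0.0]
contact_force: [0.1, -0.9, 0.4]
gripper_width: 0.5
```

```bash
python3 -m crank '[[0,0.15,0,0],[0,0,0,0]]'
python3 -m crank '[[0,0.15,0,0],[0,0,0,0]]'
python3 -m crank '[[0,0.15,0,0],[0,0,0,0]]'
```

```text
time: 32.77
tool_pos: [0.5515, 0.0344, 0.0132]
tool_rot: [0.0, 0.724, 0.689, 0.0]
contact_force: [-0.6, 0.7, -0.3]
gripper_width: 0.498
time: 32.93
tool_pos: [0.5531, 0.0343, 0.0132]
tool_rot: [0.0, 0.724, 0.689, 0.0]
contact_force: [0.4, 0.6, 0.2]
gripper_width: 0.498
time: 33.1
tool_pos: [0.554, 0.0343, 0.013]
tool_rot: [-0.0, 0.724, 0.689, -0.0]
contact_force: [-0.6, 1.2, 0.1]
gripper_width: 0.497
```

```bash
python3 -m crank '[[0,0.15,0,0],[0,0,0,0]]'
python3 -m crank '[[0,0.15,0,0],[0,0,0,0]]'
python3 -m crank '[[0,0.15,0,0],[0,0,0,0]]'
```

```text
time: 33.27
tool_pos: [0.5539, 0.0343, 0.0123]
tool_rot: [-0.002, 0.725, 0.689, -0.002]
contact_force: [-6.0, 0.3, 2.6]
gripper_width: 0.498
time: 33.43
tool_pos: [0.5538, 0.0343, 0.0115]
tool_rot: [-0.003, 0.725, 0.689, -0.003]
contact_force: [-9.9, 0.1, 3.1]
gripper_width: 0.502
time: 33.6
tool_pos: [0.5537, 0.0344, 0.0108]
tool_rot: [-0.005, 0.725, 0.689, -0.004]
contact_force: [-13.8, 0.2, 4.2]
gripper_width: 0.501
```

```bash
python3 -m crank '[[0,0.15,0,0],[0,0,0,0]]'
python3 -m crank '[[0,0.1,0,0],[0,0,0,0]]'
```

```text
time: 33.77
tool_pos: [0.5535, 0.0344, 0.0104]
tool_rot: [-0.006, 0.725, 0.689, -0.006]
contact_force: [-20.2, 0.3, 8.5]
gripper_width: 0.501
time: 33.93
tool_pos: [0.5534, 0.0345, 0.01]
tool_rot: [-0.007, 0.725, 0.688, -0.007]
contact_force: [-22.9, 1.0, 9.2]
gripper_width: 0.497
```

```bash
python3 -m crank '[[0,-0.3,0,0],[0,-0.6,0,0],[0,-1,0,0],[0,-1.5,0,0],[0,-2,-1,0],[0,-2,-2.5,0],[0,-2,-3,0],[0,-2,-3,0],[-3,0,-3,0],[-3,0,-3,0]]'
python3 -m crank '[[-3,0,-3,1],[-3,0,-2,1],[-3,0,0,1],[-2,0,0,1],[0,0,0,1.1],[0,0,0,1.1],[0,0,0,1.1],[0,0,0,1.1],[0,0,0,1.1],[0,0,0,1.1]]'
python3 -m crank '[[0,0,0,1.1],[0,0,0,1.1],[0,0,0,1.1],[2.7,0,0,0.6],[2.7,0,0,0],[2.7,0,0,0],[2.7,0,0,0],[2.7,0,0,0],[2.7,0,0,0],[2,0,0,0]]'
python3 -m crank '[[0,0,0,0],[0,0,0,0]]'
python3 - <<'E'
from h import *
snap("wrist","wrist21");crop("wrist21",190,20,330,130,5.5,"c34");crop("wrist21",330,20,480,130,5,"c35")
E
```

```text
time: 34.77
tool_pos: [0.4435, -0.0188, 0.1687]
tool_rot: [0.001, 0.723, 0.691, 0.001]
contact_force: [1.6, 0.4, -0.1]
gripper_width: 0.501
time: 35.6
tool_pos: [0.4237, -0.1262, 0.217]
tool_rot: [0.001, 0.98, 0.201, 0.001]
contact_force: [0.7, -0.8, 0.1]
gripper_width: 0.497
time: 36.43
tool_pos: [0.6075, -0.1238, 0.2169]
tool_rot: [0.0, 1.0, 0.002, 0.001]
contact_force: [0.1, -0.6, 0.4]
gripper_width: 0.498
time: 36.6
tool_pos: [0.606, -0.1238, 0.2166]
tool_rot: [0.0, 1.0, 0.002, 0.0]
contact_force: [-0.2, 0.7, -0.5]
gripper_width: 0.503
```

View pics/wrist21.png

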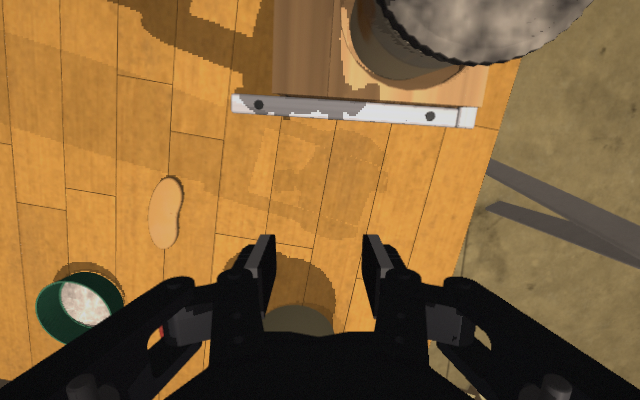

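View pics/c34.png

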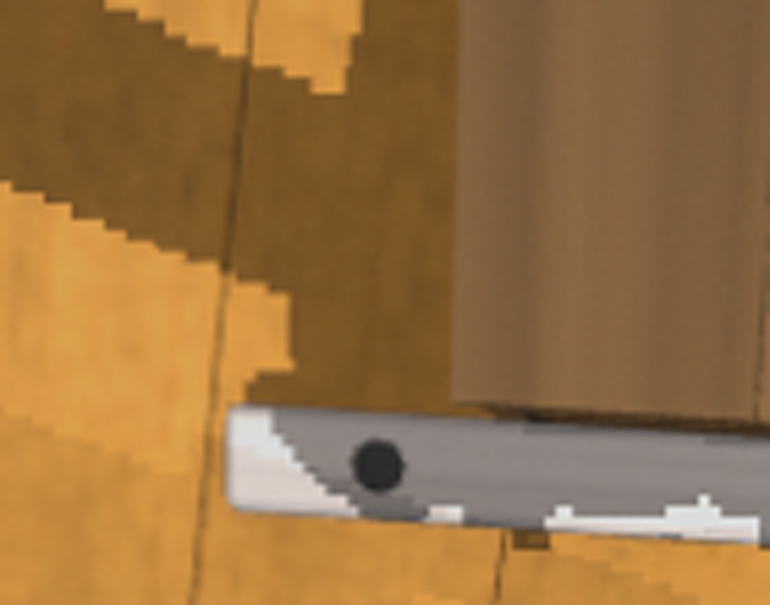

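View pics/c35.png

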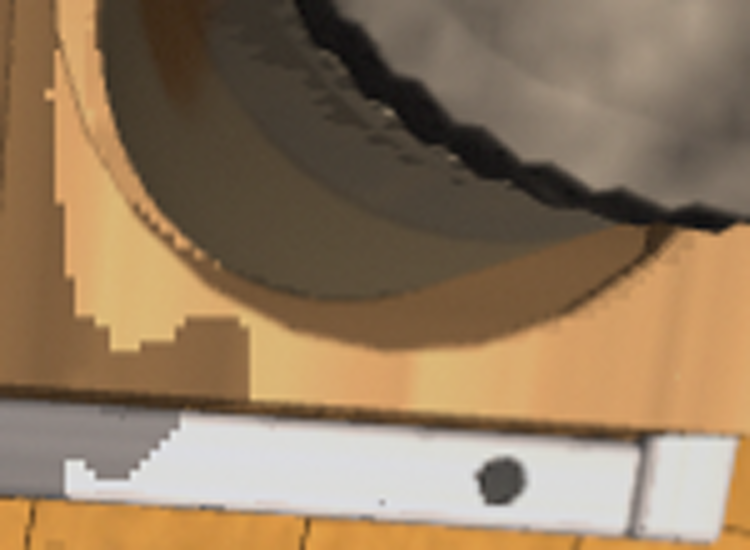

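```bash
python3 - <<'E'
from h import *
f=load("wrist21")
k=lambda P,o,s:np.array(P,float)/s+o-.4
T=px2w(f,np.vstack([k([(458,402),(755,420)],(190,20),5.5),k([(240,402),(640,430)],(330,20),5)]),.07)[:,:2]
B=px2w(f,np.vstack([k([(230,406),(755,437)],(190,20),5.5),k([(200,413),(640,436)],(330,20),5)]),.025)[:,:2]
for P in(T,B):
  p=np.polyfit(P[:,0],P[:,1],1); print(p[0],np.polyval(p,[.56,.65,.75]))
E
python3 -m crank '[[-2.5,0,-1,0],[-2.5,0,-1,0],[-2.5,0,-1,0],[-2.5,0,0,0],[-2.5,0,0,0],[-2.5,0,0,0],[-2.5,0,0,0],[0,0,0,0],[0,0,0,0]]'
python3 - <<'E'
from h import *
snap("scene","scene22");snap("side","side22")
E
```

```text
-0.06102109382296771 [-0.03812511 -0.04361701 -0.04971912]
-0.05161290211256287 [-0.03896239 -0.04360755 -0.04876884]
time: 37.4
tool_pos: [0.4294, -0.1243, 0.2468]
tool_rot: [0.0, 1.0, 0.001, 0.001]
contact_force: [0.6, 0.1, 0.3]
gripper_width: 0.5
```

View pics/scene22.png

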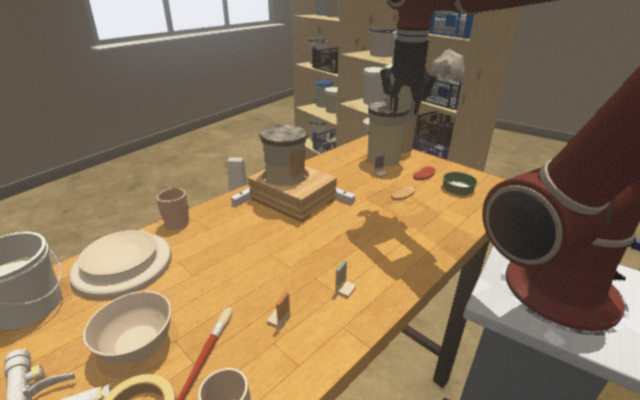

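View pics/side22.png

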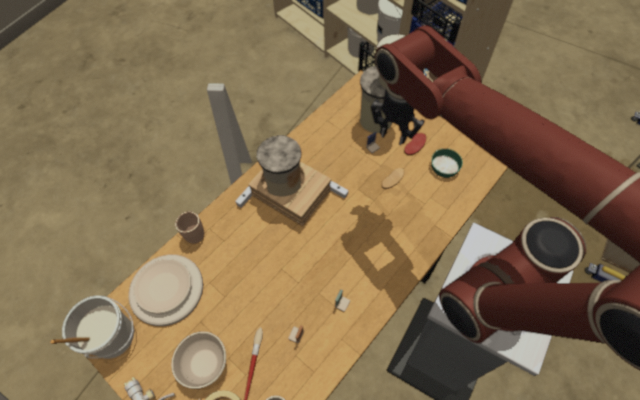

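```bash
python3 - <<'E'
from plant import manip
print(manip.state()["time"],manip.state()["contact_force"]); print(manip.job_done())
E
```

```text
37.5 [ 1.01663318 -0.69958357 -0.18948749]
the job is handed in; nothing more can be done
None
```

The crate is in the corner stop and the job is handed in at 37.5 s. It stands upright with its right side and far end against the rails, and the robot is clear.

**What I did:** I slid the crate right with the edge of one open finger on its left side, about 4 to 7 cm above the table. That is around mid-height; the gripper's knuckles kept me from going lower there. I then pushed its near end forward with the half-open fingers about 2 cm up. Finally I pressed once more, low, on the left side near the robot and on the near end.

**Checks that agreed:**
- In the final presses the crate gave less than half a millimetre, at 24 N sideways and 23 N forwards.
- The overhead wrist picture showed the right side along the rail with an even, thin line.
- Forces stayed well under the limits.
- In the last scene and side pictures the five bystanders stood where they started, and I never saw the robot touch the tub.

**Checks that disagreed:**
- Line fits in the wrist pictures put the crate's yaw 5 to 9 mrad off the rail's. That would be a gap of up to about 1 to 2 mm at the near end. The unyielding low press there and the even line make me take it as reading error.
- I judged the far end against the back rail by feel and near-end position only, because no picture showed that contact directly.
- During the side push one finger pressed on the crate's top edge with about 5 N for a moment, so I raised it 4 mm.

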